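Close the tank pump's strainer pot hand-tight

ROBOT

A 7-joint arm with a two-finger parallel gripper is mounted at the origin on the work surface. World frame = base frame: x ahead of the robot, y to its left, z up, the work surface at z = 0. Lengths are in m, angles in rad, forces in N, time in s.
With the tool pointing down it reaches from about 0.425 to 0.95 m from the base axis. Payload 16.7 kg.
Tool frame: the origin (TCP) lies midway between the tips of the shut fingers; the grasp point (between the pads) lies 19 mm behind it (grasp_offset is the distance from the TCP to the grasp point, in m); z points along the fingers, y is the direction in which the jaws open and shut (so a half turn about z gives the same grasp; the last joint's range is limited). The gripper opens to 94 mm and grips with 3 to 60 N. Pads are 16 mm wide; open, the fingers measure 119 mm over their backs; the gripper's body (75 mm by 177 mm) begins 78 mm behind the grasp point.
Start: joints at [-1.343, 0.426, 0.074, 1.606, -0.034, 1.111, -0.067], TCP at [0.249, 0.627, 0.205] pointing down, gripper open.
Joint ranges: [-2.85, 2.85], [-0.5, 2.14], [-1.23, 1.37], [0.21, 2.46], [-1.02, 4.16], [0.16, 2.05], [-2.73, 2.73]. Speed limits (rad/s): [1.89, 1.89, 2.39, 2.39, 3.01, 3.01, 3.01].

INTERFACE

Orientations are given as a unit quaternion [x, y, z, w].
In Python, from plant import get_obs, capture, calibration, hand_in, grasp_offset gives the robot as it stands.
- The arm moves only by the tool play_rows, never from a script. Its argument "series" is text: rows parted by semicolons, each of 7 numbers parted by spaces: the shift along the tool's x, y, z in m, then the turn, a rotation vector about the tool's x, y, z in degrees, then the closure, from 0 (fully open) to 1 (shut). A call has 1 to 8 rows; each row is the pose to reach, as a shift and turn from the pose commanded when the call began, along the tool's axes at that moment; what a row does not reach only later rows make up. A row lasts 1/10 s, in which the tool goes at most 50 mm and 8.59 degrees, less where a joint would pass 70% of its speed; a pose out of reach is approached as far as the arm can. A call with a gripper value outside its range is refused whole. The fingers move at their own pace and stop on an object; "squeeze" is the grip in N (left out, the last holds). Time passes only in rows, so rows that repeat a pose let the fingers close. It gives the time, the measured TCP pose, the force and the opening at its end, in the units of the state.
- get_obs(): the state, without advancing time (a new reading comes with each control period).
- capture(name): name is "side" or "top" or "wrist"; returns the picture (420x560x3 uint8, blue, green, red); there is no depth.
- calibration(name): a dict with "vertical_fov" (degrees; the focal length in pixels is half the picture's height over the tangent of half this angle, whatever the lens; pixels are square), "cx", "cy" (the principal point, pixels), "extrinsics" (4x4, takes a point from camera to world coordinates); the wrist camera has in their place "T_tool_cam" (4x4, takes a point from camera to tool coordinates, whose origin is the TCP and whose axes are the flange's). Camera axes: x right, y up, looking along -z (the intrinsics and any distortion apply to the point x, -y, -z); pixel columns grow to the right and rows downward; lengths in m; the calibration is good to about 2 mm. A picture is of the moment at which its call begins: read the wrist's pose just before it. calibration takes no time and is no camera call.
- hand_in(): hands the job in, once; it reports no verdict.
The state is a dict: "time_s": time; "q": joint angles; "qd": joint speeds; "effort": joint torques, N m; "eef_pos": TCP position; "tcp_rot": TCP orientation; "contact_force": force on the tool from outside, world axes, zero at the start; "torque": the same for the moment, N m; "width": finger opening in m.
Only numpy, scipy, OpenCV 4.12 (cv2) and the standard library are available. Lean on these libraries where they do the work, as an engineer would, in place of code of your own. Each camera call takes 0.05 s, during which the arm holds its last target.

TASK

The strainer of the tank pump has been cleaned: set its lid squarely down on the pot, swing the clamp yoke across until its hooked end is home round the stud, and wind the handwheel clockwise until it comes up firm, hand-tight, so that the gasket is well squeezed but the plastic lid is not cracked by overtightening. Let go when it is done, and do not disturb the bottle, tin, nut, tweezers and brush lying about it.

Things in the scene. Friction and masses are not known exactly. Their poses are not given: they have to be found in the camera images.
- lid: loose strainer lid, dark plastic, 0.28 kg, on the aluminium turntable (30 mm high) at the front. Origin: centre of its underside, z up. From there up: bevelled spigot 90 mm across, 0 to 12 mm; flange 124 mm across, 12 to 22 mm, with low ribs to 28 mm starting 20 mm from the axis; round boss 36 mm across, 22 to 46 mm, the part to grip, from above, any way round; steel disc on top
- pot: grey strainer pot screwed to the bench. Origin on the bench at the pot's axis, +x to the stud, -x to the yoke's pivot (both steel posts, 85 mm from the axis). Mouth 96 mm across, 3 mm of play round the lid's spigot. With the lid seated, the lid's origin is on the axis, 103 mm over the bench, the top of its boss at 149 mm. Two pipe ports reach 100 mm out along +y and -y, 24 to 86 mm high
- gasket: rubber ring round the pot's mouth that the lid's flange sits on, 102 mm inside, 120 mm outside, 6 mm high; origin on the pot's axis at its underside, 109 mm over the bench. It gives 1 mm per 60 N. Well squeezed is 70 N (45 to 95 N will do); above 120 N the lid cracks
- yoke (a joint): angle of the clamp yoke about its pivot (rad): 0 is closed, against its stop, hooked end round the stud; it grows as the yoke swings counterclockwise (seen from above) off the pot, up to 2.3; starts at 1.8 to 2.1. Stiff: it takes about 8 N at the knob and stays where it is left
- yoke_pivot (a point): on the yoke's pivot axis, 190 mm over the bench, level with the top of the yoke's bar (24 mm wide, underside at 176 mm)
- yoke_knob (a point): top centre, 247 mm over the bench, of the upright black knob at the yoke's free end: 18 mm across, grip part 198 to 242 mm over the bench, 198 mm from the pivot axis, 113 mm from the pot's axis when closed
- wheel_hub (a point): on the handwheel's axis, 218 mm over the bench, level with the top of its rim (black, 93 mm across); 85 mm from the pivot axis, so over the pot's axis when the yoke is closed. The wheel stays at its height; turned clockwise from above it drives down a spindle with a steel foot, 2.5 mm per rad. The foot starts 2.5 to 8.5 mm above the seated lid's boss: 1 to 3.4 rad, to be felt
- wheel_handle (a point): top centre, 263.5 mm over the bench, of the wheel's upright handle: 18 mm across, 45 mm high, 36 mm from the axis, free on its pin (can be led round without turning the hand). Free running takes 0.32 N m, 9 N here; once the foot bites it climbs 0.35 N m (10 N) per rad. Firm is 5 N above free running, about 0.5 rad after the bite; 8 N above cracks the lid. It holds when let go
- bottle: bottle of water conditioner, 60 mm across, 155 mm high; bystander
- tin: food tin, 74 mm across, 85 mm high; bystander
- nut: spare union nut, a dark ring 62 mm across, 24 mm high; bystander
- tweezers: planting tweezers, 240 mm long, lying flat; bystander
- brush: cleaning brush lying flat; bystander
- stud (a point): top centre, 199 mm over the bench, of the headed steel stud on the pot that the yoke's hooked end closes round; head 22 mm across
There are look-alikes about, which are no part of the job. Of the things like the lid, leave any that is pink; of the rest the smaller one is meant.

How it is judged:
On the way, in this order (a step that is already met when the one before it is completed fails the run):
1. the lid is seated in the pot's mouth, flat on the gasket (horizontal distance between lid and pot below 0.006 m and z of lid in the frame of pot below 0.1055 m and angle between lid's own z axis and vertical below 0.05 rad), for 0.2 s.
2. the yoke is swung home over the lid (value of joint yoke below 0.06 rad), for 0.2 s.
3. the clamp is wound firm: the lid bears on the gasket with 45 to 95 N (contact force between lid and gasket between 45 and 95 N), for 0.2 s.
At the end, for the whole second after the job is handed in: The lid sits flat (within 3 degrees) in the pot's mouth within 6 mm of its axis, the yoke is closed to within 0.06 rad, and the lid is clamped on the gasket with 45 to 95 N, staying so with the robot clear (all of step 3 and value of joint yoke below 0.06 rad and horizontal distance between lid and pot below 0.006 m and angle between lid's own z axis and vertical below 0.05 rad and linear speed of lid below 0.02 m/s); the robot touches nothing.
It fails at once if the lid is overtightened and cracks (more than 120 N on the gasket) (contact force between lid and gasket above 120 N).
It fails at once if the lid is dropped on to the pot instead of being set down (faster than 0.4 m/s as it reaches the pot) (horizontal distance between lid and pot below 0.03 m and z of lid in the frame of pot below 0.13 m and linear speed of lid above 0.4 m/s).
It fails at once if the bottle, tin, nut, tweezers or brush is moved by more than 30 mm (distance of any of bottle, tin, nut, tweezers, brush from where it was at the start of the episode above 0.03 m).
It also fails if it takes over 72 s, if anything falls off the work surface, if the arm or the gripper's body presses on something with over 40 N, if the wrist force passes 120 N, or if a joint passes its speed limit or range.

## Working session

There is one attempt and no reset: what is moved stays moved. The work goes in short steps, Python scripts to look and compute and a tool call to move; the robot and the scene stay as the last step left them, time stands still between calls to the robot, and variables do not carry over. Pictures are saved under pics/ and viewed, and the job is handed in when it is done.

Besides the shell and the picture viewer there is one more tool, called after "Request:" as name(argument=value, ...), one argument or row to a line, values as JSON. play_rows: Moves the arm, as the interface text tells. Its arguments: {"type":"object","properties":{"series":{"type":"string"},"squeeze":{"type":"number"}},"required":["series"]}

```bash
ls; mkdir -p pics
cat > h.py <<'E'
import numpy as np, cv2
from plant import get_obs, capture, calibration, hand_in, grasp_offset
from scipy.spatial.transform import Rotation as R
E
python3 - <<'E'
from h import *
for n in ("side","top","wrist"):
    c=calibration(n); print(n,c)
    cv2.imwrite(f"pics/{n}0.png",capture(n))
print(get_obs(), grasp_offset)
E
```

```text
pics
side {'vertical_fov': 44.85498731393912, 'cx': 282.05741264233654, 'cy': 212.37196789184074, 'extrinsics': array([[ 0.98334405,  0.11217772, -0.14300569,  0.26700185],
       [-0.18166187,  0.63164004, -0.75367753, -1.31234171],
       [ 0.0057823 ,  0.767103  ,  0.64149789,  1.20063939],
       [ 0.        ,  0.        ,  0.        ,  1.        ]])}
top {'vertical_fov': 55.99280970414026, 'cx': 276.3961481773774, 'cy': 205.93322100612642, 'extrinsics': array([[ 0.01658675,  0.98417658, -0.17641244,  0.28724037],
       [-0.99979664,  0.0143015 , -0.01421769, -0.10293864],
       [-0.01146976,  0.17661239,  0.98421365,  1.22597547],
       [ 0.        ,  0.        ,  0.        ,  1.        ]])}
wrist {'vertical_fov': 60.07310053114411, 'cx': 280.8032003226933, 'cy': 215.72768257606128, 'T_tool_cam': array([[-8.64671433e-05,  9.64806165e-01,  2.62962083e-01,
         7.60821113e-02],
       [ 9.99999112e-01,  4.33199619e-04, -1.26058705e-03,
        -4.57814179e-05],
       [-1.33013723e-03,  2.62961740e-01, -9.64805345e-01,
        -1.79066966e-01],
       [ 0.00000000e+00,  0.00000000e+00,  0.00000000e+00,
         1.00000000e+00]])}
{'time_s': 0.15, 'q': array([-1.34249602,  0.42655546,  0.07386048,  1.60646623, -0.03411218,
        1.11081015, -0.06706084]), 'qd': array([ 1.32334911e-04, -2.42832964e-03,  6.65375548e-04, -2.51587739e-03,
        9.59253671e-05, -9.61909265e-04,  4.97821312e-04]), 'effort': array([ 5.33237995e-03, -9.36278129e+01,  3.67002971e+00, -4.54431081e+01,
       -4.86838468e-02,  1.79626944e-02,  5.54818416e-05]), 'eef_pos': array([0.24888468, 0.62706481, 0.20495579]), 'tcp_rot': array([ 1.87779854e-01,  9.82211019e-01, -4.85525144e-04, -6.68442821e-05]), 'contact_force': array([-0.7244198 , -0.54952903, -0.35181574]), 'torque': array([0.06441097, 0.00850173, 0.03214592]), 'width': 0.09357996639163653} 0.0188
```

View pics/side0.png

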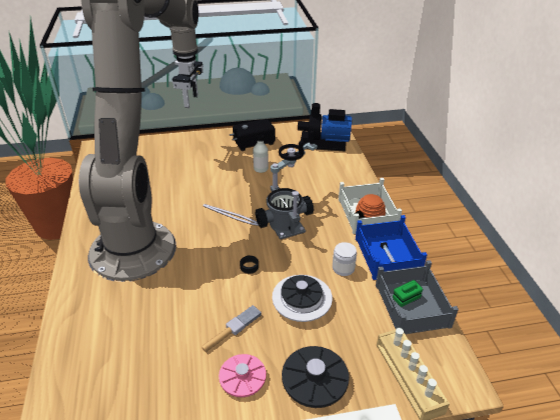

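View pics/top0.png

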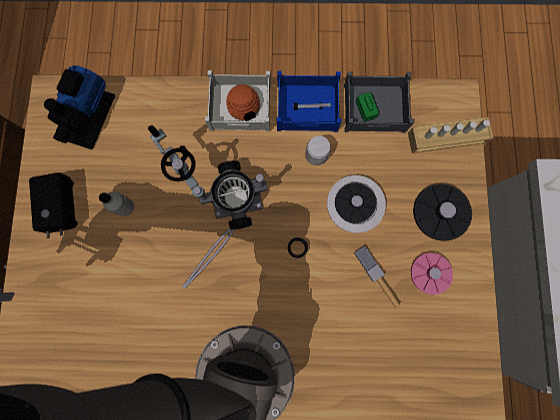

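The lid-like things, in the top picture, are the black one on the turntable (357,202), a larger black one (442,211) and the pink one (432,273). The one on the turntable is not pink and is the smaller of the two black ones. I'll enlarge to confirm and to measure.

Run:
```python
import cv2
t=cv2.imread("pics/top0.png"); s=cv2.imread("pics/side0.png")
cv2.imwrite("pics/topA.png",cv2.resize(t[110:260,140:290],None,fx=4,fy=4,interpolation=cv2.INTER_CUBIC))
cv2.imwrite("pics/topB.png",cv2.resize(t[150:310,310:490],None,fx=3.5,fy=3.5,interpolation=cv2.INTER_CUBIC))
cv2.imwrite("pics/sideA.png",cv2.resize(s[130:250,230:350],None,fx=5,fy=5,interpolation=cv2.INTER_CUBIC))
cv2.imwrite("pics/sideB.png",cv2.resize(s[260:330,250:350],None,fx=6,fy=6,interpolation=cv2.INTER_CUBIC))
```

```text
(no output)
```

View pics/topA.png

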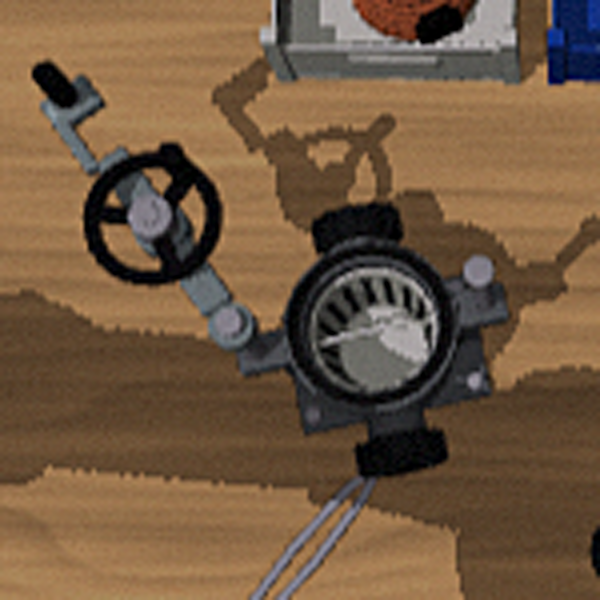

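View pics/topB.png

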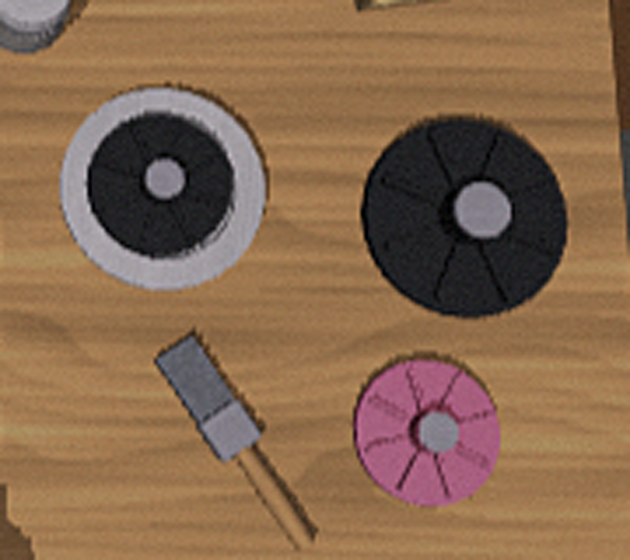

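View pics/sideA.png

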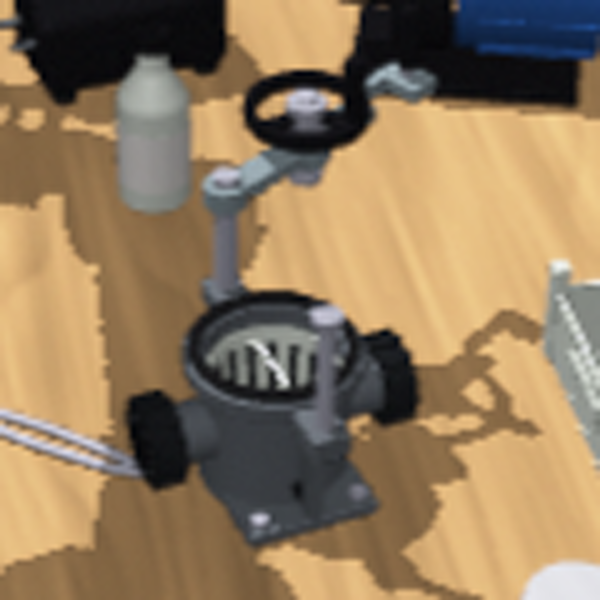

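View pics/sideB.png

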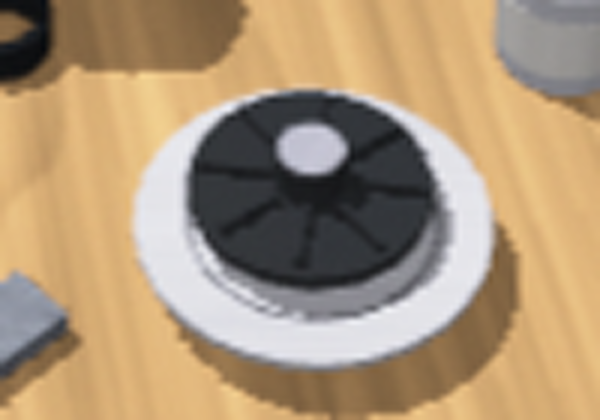

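```bash
cat >> h.py <<'E'
def ray(n,u,v):
    c=calibration(n); f=210/np.tan(np.radians(c['vertical_fov']/2))
    T=c['extrinsics'] if 'extrinsics' in c else None
    if T is None:
        o=get_obs(); W=np.eye(4); W[:3,:3]=R.from_quat(o['tcp_rot']).as_matrix(); W[:3,3]=o['eef_pos']; T=W@c['T_tool_cam']
    d=np.array([(u-c['cx'])/f,-(v-c['cy'])/f,-1.]); d=T[:3,:3]@d
    return T[:3,3],d/np.linalg.norm(d)
def atz(n,u,v,z):
    o,d=ray(n,u,v); return o+d*(z-o[2])/d[2]
def tri(*rs):
    A=0;b=0
    for o,d in rs:
        P=np.eye(3)-np.outer(d,d); A=A+P; b=b+P@o
    return np.linalg.solve(A,b)
def proj(n,p,T=None):
    c=calibration(n); f=210/np.tan(np.radians(c['vertical_fov']/2))
    q=np.linalg.inv(c['extrinsics'] if T is None else T)@np.append(p,1)
    return np.array([c['cx']-f*q[0]/q[2], c['cy']+f*q[1]/q[2]])
E
python3 - <<'E'
from h import *
def cr(x,y,s,ox,oy): return (x+.5)/s-.5+ox,(y+.5)/s-.5+oy
A=lambda x,y:cr(x,y,4,140,110); B=lambda x,y:cr(x,y,3.5,310,150)
SA=lambda x,y:cr(x,y,5,230,130); SB=lambda x,y:cr(x,y,6,250,260)
np.set_printoptions(precision=4,suppress=True)
for nm,t,s,z in [("lid",B(165,179),SB(312,149),.076),("pivot",A(228,322),SA(228,178),.19),("stud",A(478,270),SA(325,315),.199),("hub",A(150,212),SA(308,101),.218),("gasket",A(371,322),SA(272,347),.115)]:
    print(nm,tri(ray("top",*t),ray("side",*s)),atz("top",*t,z),atz("side",*s,z))
print("rim",atz("top",*A(153,217),.218),"handle",atz("top",*A(170,152),.2635),"knob",atz("top",*A(43,70),.247))
for nm,t,z in [("tin",(318,145),.085),("nut",(298,246),.024),("bottle",(105,198),.155),("turntab",B(163,186),.03)]: print(nm,atz("top",*t,z))
E
```

```text
lid [ 0.5138 -0.3244  0.0733] [ 0.5123 -0.3238  0.076 ] [ 0.5142 -0.3266  0.076 ]
pivot [0.5135 0.1268 0.1927] [0.513  0.1273 0.19  ] [0.5153 0.131  0.19  ]
stud [ 0.5495 -0.0403  0.1954] [ 0.549  -0.0406  0.199 ] [ 0.5481 -0.045   0.199 ]
hub [0.581  0.1773 0.2166] [0.5808 0.1769 0.218 ] [0.5804 0.1751 0.218 ]
gasket [0.5314 0.0417 0.1077] [0.5308 0.0407 0.115 ] [0.5286 0.0324 0.115 ]
rim [0.5774 0.1747 0.218 ] handle [0.6073 0.1539 0.2635] knob [0.6678 0.2451 0.247 ]
tin [ 0.6802 -0.2088  0.085 ]
nut [ 0.3801 -0.1532  0.024 ]
bottle [0.4947 0.3892 0.155 ]
turntab [ 0.515  -0.3308  0.03  ]
```

View pics/wrist0.png

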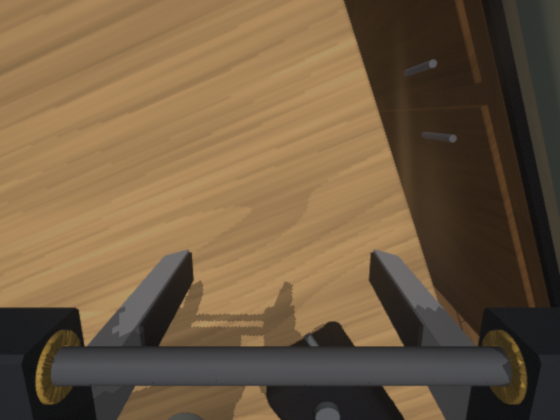

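```bash
cat >> h.py <<'E'
def Rd(yaw): # tool y along yaw deg, z down
    a=np.radians(yaw); y=np.array([np.cos(a),np.sin(a),0]); z=np.array([0,0,-1.]); return np.c_[np.cross(y,z),y,z]
def rows(wps, cur=None):
    """wps list of (x,y,z,yaw). prints rel rows from cur (pos,yaw) or measured"""
    o=get_obs()
    if cur is None: p,M=o['eef_pos'],R.from_quat(o['tcp_rot']).as_matrix()
    else: p,M=np.array(cur[:3]),Rd(cur[3])
    for w in wps:
        s=M.T@(np.array(w[:3])-p); r=R.from_matrix(M.T@Rd(w[3])).as_rotvec(degrees=True)
        print(w,"->",' '.join(f'{v*1000:.1f}' for v in s),'mm',' '.join(f'{v:.2f}' for v in r))
def state():
    o=get_obs(); M=R.from_quat(o['tcp_rot']).as_matrix()
    print('t %.2f'%o['time_s'],o['eef_pos'].round(4),'yaw %.2f'%np.degrees(np.arctan2(M[1,1],M[0,1])),'tilt %.2f'%np.degrees(np.arccos(-M[2,2])),'F',o['contact_force'].round(2),'T',o['torque'].round(2),'w %.4f'%o['width'],'q',o['q'].round(2))
E
python3 -c "
from h import *
state()
rows([(.40,.50,.42,50),(.55,.25,.42,20),(.55,.0,.40,-5),(.514,-.325,.25,-32)])"
```

```text
t 0.15 [0.2489 0.6271 0.205 ] yaw 68.35 tilt 0.06 F [-0.72 -0.55 -0.35] T [0.06 0.01 0.03] w 0.0936 q [-1.34  0.43  0.07  1.61 -0.03  1.11 -0.07]
(0.4, 0.5, 0.42, 50) -> -187.3 -62.6 -215.0 mm -0.06 0.01 18.35
(0.55, 0.25, 0.42, 20) -> -419.0 -239.6 -214.8 mm -0.05 0.03 48.35
(0.55, 0.0, 0.4, -5) -> -511.2 -472.0 -194.6 mm -0.05 0.04 73.35
(0.514, -0.325, 0.25, -32) -> -597.6 -787.2 -44.2 mm -0.04 0.05 100.35
```

Request:
play_rows(
  series="-0.03 -0.01 -0.05 0 0 4 0; -0.06 -0.02 -0.1 0 0 8 0; -0.1 -0.03 -0.14 0 0 12 0; -0.13 -0.045 -0.18 0 0 15 0; -0.16 -0.055 -0.21 0 0 18 0; -0.19 -0.065 -0.215 0 0 22 0; -0.22 -0.09 -0.215 0 0 26 0; -0.25 -0.11 -0.215 0 0 30 0",
)

```text
time_s: 0.95
eef_pos: [0.4419, 0.4311, 0.421]
tcp_rot: [0.437, 0.899, 0.0, 0.0]
contact_force: [0.4, 1.3, -0.8]
width: 0.0939
```

```bash
python3 -c "
from h import *
state()
rows([(.52,.2,.42,10),(.55,.0,.40,-5),(.514,-.325,.25,-32)])"
```

```text
t 0.95 [0.4419 0.4311 0.421 ] yaw 38.13 tilt 0.05 F [ 0.37  1.26 -0.77] T [-0.06 -0.01 -0.  ] w 0.0939 q [-1.11  0.22  0.29  1.44 -0.06  1.49 -0.15]
(0.52, 0.2, 0.42, 10) -> -230.0 -81.3 0.9 mm 0.04 -0.02 28.13
(0.55, 0.0, 0.4, -5) -> -405.8 -181.2 20.8 mm 0.04 -0.03 43.13
(0.514, -0.325, 0.25, -32) -> -639.2 -410.3 170.6 mm 0.03 -0.04 70.13
```

Request:
play_rows(
  series="-0.045 -0.015 0 0 0 5 0; -0.09 -0.03 0 0 0 10 0; -0.14 -0.05 0 0 0 16 0; -0.185 -0.065 0 0 0 22 0; -0.23 -0.08 0 0 0 28 0; -0.275 -0.105 0.005 0 0 32 0; -0.32 -0.13 0.01 0 0 36 0; -0.36 -0.155 0.015 0 0 40 0",
)

```text
time_s: 1.75
eef_pos: [0.5424, 0.0532, 0.4054]
tcp_rot: [0.718, 0.696, 0.0, -0.0]
contact_force: [0.6, 0.6, -0.1]
width: 0.0941
```

```bash
python3 -c "
from h import *
state()
rows([(.55,.0,.40,-5),(.514,-.325,.22,-32)])"
```

```text
t 1.75 [0.5424 0.0532 0.4054] yaw -1.81 tilt 0.01 F [ 0.64  0.6  -0.06] T [-0.03 -0.02 -0.03] w 0.0941 q [-0.76  0.09  0.6   1.64 -0.05  1.43 -0.19]
(0.55, 0.0, 0.4, -5) -> -52.9 9.2 5.3 mm 0.00 -0.01 3.19
(0.514, -0.325, 0.22, -32) -> -378.9 -16.5 185.3 mm -0.00 -0.01 30.19
```

```bash
python3 -c "
from h import *
o=get_obs(); im=capture('wrist'); cv2.imwrite('pics/w1.png',im); np.save('w1.npy',np.r_[o['eef_pos'],o['tcp_rot']])"
```

```text
(no output)
```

View pics/w1.png

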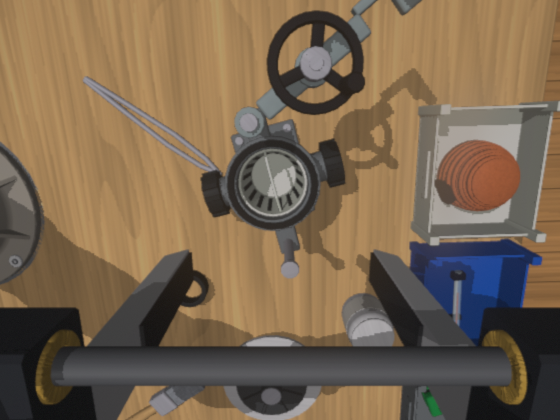

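Request:
play_rows(
  series="-0.045 0 0.0 0 0 3 0; -0.09 0 0.01 0 0 7 0; -0.14 -0.005 0.03 0 0 11 0; -0.19 -0.005 0.06 0 0 15 0; -0.235 -0.01 0.09 0 0 19 0; -0.275 -0.01 0.12 0 0 23 0; -0.31 -0.015 0.145 0 0 27 0; -0.345 -0.015 0.165 0 0 30 0",
)

```text
time_s: 2.6
eef_pos: [0.5169, -0.2902, 0.2392]
tcp_rot: [0.874, 0.487, -0.0, -0.0]
contact_force: [1.8, 0.6, -0.3]
width: 0.0938
```

Request:
play_rows(
  series="-0.034 -0.002 0.02 0 0 0 0; -0.034 -0.002 0.02 0 0 0 0; -0.034 -0.002 0.02 0 0 0 0",
)

```text
time_s: 2.9
eef_pos: [0.4974, -0.3175, 0.2202]
tcp_rot: [0.874, 0.487, -0.0, -0.0]
contact_force: [1.1, -0.1, 0.7]
width: 0.0942
```

```bash
python3 -c "
from h import *
state()
o=get_obs(); im=capture('wrist'); cv2.imwrite('pics/w2.png',im); np.save('w2.npy',np.r_[o['eef_pos'],o['tcp_rot']])"
```

```text
t 2.90 [ 0.4974 -0.3175  0.2202] yaw -31.75 tilt 0.06 F [ 1.14 -0.08  0.69] T [-0.03  0.09  0.01] w 0.0942 q [-0.19  0.36  0.84  1.82 -0.3   1.09  0.2 ]
```

View pics/w2.png

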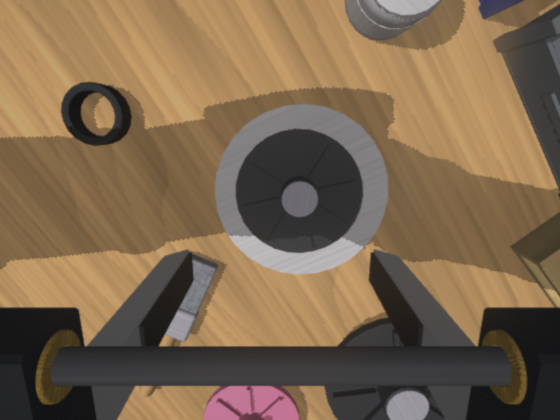

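```bash
cat >> h.py <<'E'
def wT(f):
    a=np.load(f); W=np.eye(4); W[:3,:3]=R.from_quat(a[3:]).as_matrix(); W[:3,3]=a[:3]; return W@calibration('wrist')['T_tool_cam']
def watz(f,u,v,z):
    c=calibration('wrist'); F=210/np.tan(np.radians(c['vertical_fov']/2)); T=wT(f)
    d=T[:3,:3]@np.array([(u-c['cx'])/F,-(v-c['cy'])/F,-1.]); return T[:3,3]+d*(z-T[2,3])/d[2]
E
python3 - <<'E'
from h import *
np.set_printoptions(precision=4,suppress=True)
a=cv2.imread('pics/w1.png'); cv2.imwrite('pics/w1z.png',cv2.resize(a[0:290,190:390],None,fx=2.7,fy=2.0))
cv2.imwrite('pics/w1z.png',cv2.resize(a[10:290,190:390],None,fx=2.1,fy=2.1,interpolation=cv2.INTER_CUBIC))
for nm,u,v,z in [("pivot",249,121,.19),("stud",290,269,.199),("hub",316,62,.218),("gasket",272,184,.115),("rim",316,62,.218),("handle",356,81,.2635)]: print(nm,watz('w1.npy',u,v,z))
print(watz('w2.npy',300,198,.076),watz('w2.npy',299.5,190.5,.052))
rows([(.513,-.3245,.12,-32)])
E
```

```text
pivot [0.5115 0.1268 0.19  ]
stud [ 0.5503 -0.0385  0.199 ]
hub [0.5796 0.1785 0.218 ]
gasket [0.5307 0.0455 0.115 ]
rim [0.5796 0.1785 0.218 ]
handle [0.6085 0.1567 0.2635]
[ 0.5152 -0.3221  0.076 ] [ 0.5169 -0.3206  0.052 ]
(0.513, -0.3245, 0.12, -32) -> 1.0 16.6 100.7 mm -0.01 -0.01 0.36
```

View pics/w1z.png

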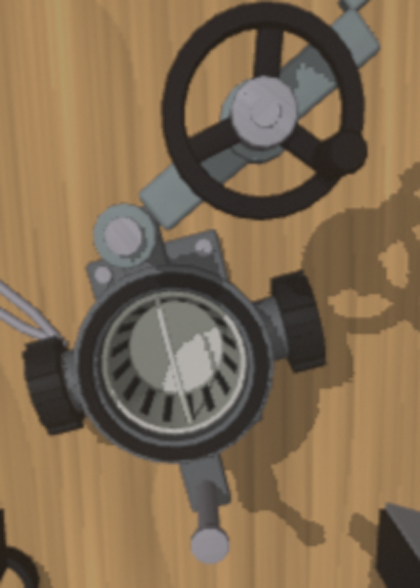

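Only the lid on the turntable is both black and small: about 124 mm across, against about 175 mm for the other. The picture puts its disc at (300,198). I'm descending.

Request:
play_rows(
  series="0.002 0.017 0.04 0 0 0 0; 0.002 0.017 0.08 0 0 0 0.3; 0.002 0.017 0.115 0 0 0 0.3; 0.002 0.017 0.135 0 0 0 0.3; 0.002 0.017 0.15 0 0 0 0.3; 0.002 0.017 0.155 0 0 0 0.3; 0.002 0.017 0.158 0 0 0 0.3; 0.002 0.017 0.159 0 0 0 0.3",
  squeeze=30,
)

```text
time_s: 3.75
eef_pos: [0.5143, -0.3243, 0.0624]
tcp_rot: [0.873, 0.488, 0.0, 0.0]
contact_force: [-0.2, -0.7, -0.1]
width: 0.0658
```

```bash
python3 -c "
from h import *
state()
o=get_obs(); im=capture('wrist'); cv2.imwrite('pics/w3.png',im); cv2.imwrite('pics/s3.png',cv2.resize(capture('side')[230:350,220:380],None,fx=4,fy=4)); np.save('w3.npy',np.r_[o['eef_pos'],o['tcp_rot']])"
```

```text
t 3.75 [ 0.5143 -0.3243  0.0624] yaw -31.63 tilt 0.08 F [-0.22 -0.73 -0.13] T [-0.05  0.14 -0.  ] w 0.0658 q [-0.06  0.58  0.69  1.91 -0.49  0.83  0.35]
```

View pics/w3.png

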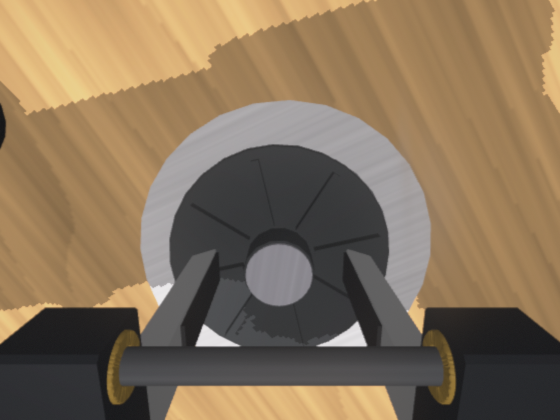

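View pics/s3.png

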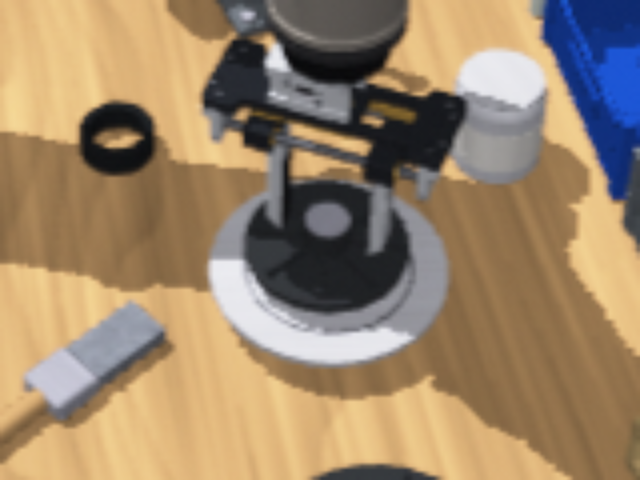

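```bash
python3 -c "
from h import *
p=watz('w3.npy',279.5,273,.0765);a=np.load('w3.npy');print(p,R.from_quat(a[3:]).as_matrix().T@(p-a[:3]))
rows([(p[0],p[1],.060,-32)])"
```

```text
[ 0.51549265 -0.32191222  0.0765    ] [ 0.00268721 -0.00018227 -0.01411388]
(np.float64(0.515492650978614), np.float64(-0.3219122222664495), 0.06, -32) -> 2.9 -0.1 2.4 mm 0.07 -0.02 0.36
```

Request:
play_rows(
  series="0.0025 0 0.001 0 0 0 0.3; 0.0025 0 0.002 0 0 0 0.4; 0.0025 0 0.002 0 0 0 0.5; 0.0025 0 0.002 0 0 0 0.7; 0.0025 0 0.002 0 0 0 1; 0.0025 0 0.002 0 0 0 1; 0.0025 0 0.002 0 0 0 1; 0.0025 0 0.002 0 0 0 1",
  squeeze=35,
)

```text
time_s: 4.65
eef_pos: [0.5148, -0.3222, 0.0596]
tcp_rot: [0.873, 0.487, -0.0, 0.0]
contact_force: [-0.5, -0.1, 0.5]
width: 0.0351
```

```bash
python3 -c "
from h import *
state()
rows([(.531,.044,.25,-20),(.531,.044,.133,-20)])"
```

```text
t 4.65 [ 0.5148 -0.3222  0.0596] yaw -31.66 tilt 0.01 F [-0.51 -0.06  0.48] T [-0.03  0.28  0.  ] w 0.0351 q [-0.06  0.58  0.69  1.91 -0.5   0.83  0.34]
(0.531, 0.044, 0.25, -20) -> 320.2 -178.4 -190.4 mm -0.00 0.00 -11.66
(0.531, 0.044, 0.133, -20) -> 320.2 -178.4 -73.4 mm -0.00 0.00 -11.66
```

Request:
play_rows(
  series="0 0 -0.01 0 0 0 1; 0 0 -0.03 0 0 0 1; 0 0 -0.07 0 0 0 1; 0 0 -0.11 0 0 0 1; 0.015 -0.008 -0.15 0 0 -2 1; 0.04 -0.02 -0.18 0 0 -4 1; 0.08 -0.045 -0.2 0 0 -6 1; 0.12 -0.065 -0.2 0 0 -8 1",
)

```text
time_s: 5.45
eef_pos: [0.5227, -0.1859, 0.2625]
tcp_rot: [0.837, 0.547, 0.002, 0.001]
contact_force: [0.5, 0.3, -3.5]
width: 0.035
```

```bash
python3 -c "
from h import *
state()
rows([(.531,.044,.26,-20)])"
```

```text
t 5.45 [ 0.5227 -0.1859  0.2625] yaw -23.71 tilt 0.21 F [ 0.53  0.3  -3.54] T [0.02 0.01 0.02] w 0.0350 q [-0.47  0.22  0.83  1.85 -0.18  1.14  0.01]
(0.531, 0.044, 0.26, -20) -> 213.8 -84.8 2.5 mm 0.20 -0.07 -3.71
```

Request:
play_rows(
  series="0.04 -0.016 0 0 0 -1 1; 0.08 -0.032 0 0 0 -2 1; 0.12 -0.048 0 0 0 -3 1; 0.155 -0.062 0 0 0 -3.7 1; 0.185 -0.074 0 0 0 -3.7 1; 0.205 -0.081 0 0 0 -3.7 1; 0.213 -0.085 0 0 0 -3.7 1; 0.213 -0.085 0 0 0 -3.7 1",
)

```text
time_s: 6.25
eef_pos: [0.5298, 0.0439, 0.2597]
tcp_rot: [0.819, 0.574, -0.0, -0.0]
contact_force: [-1.1, -0.6, -2.5]
width: 0.035
```

```bash
python3 -c "
from h import *
state()
rows([(.531,.044,.16,-20)])
o=get_obs(); im=capture('wrist'); cv2.imwrite('pics/w4.png',im); np.save('w4.npy',np.r_[o['eef_pos'],o['tcp_rot']])
cv2.imwrite('pics/s4.png',cv2.resize(capture('side')[100:260,200:360],None,fx=3.7,fy=3.7,interpolation=cv2.INTER_CUBIC))"
```

```text
t 6.25 [0.5298 0.0439 0.2597] yaw -19.87 tilt 0.01 F [-1.09 -0.58 -2.5 ] T [-0.1   0.06  0.07] w 0.0350 q [-0.82  0.16  0.7   1.89 -0.11  1.13 -0.43]
(0.531, 0.044, 0.16, -20) -> 0.5 1.1 99.7 mm -0.01 0.01 0.13
```

View pics/w4.png

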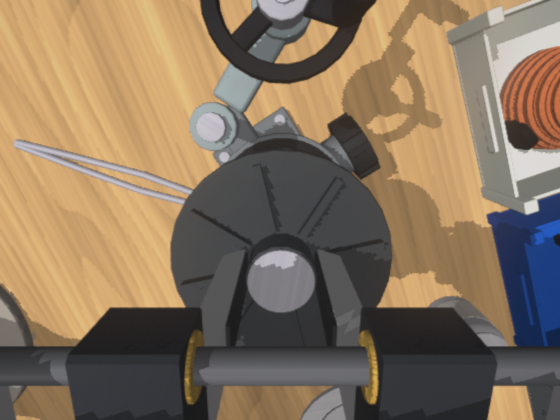

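View pics/s4.png

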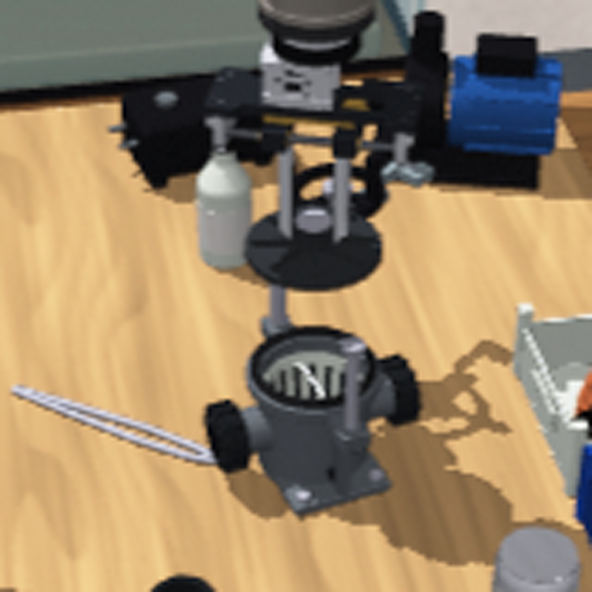

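```bash
python3 -c "
from h import *
p=watz('w4.npy',281,281,.2597+.0165);print(p)
print('pivot',watz('w4.npy',210,126.5,.19),'hub',watz('w4.npy',284,3,.218))"
```

```text
[0.5302181  0.04314393 0.2762    ]
pivot [0.50986964 0.12606367 0.19      ] hub [0.57825805 0.17140521 0.218     ]
```

Request:
play_rows(
  series="0.0005 0.001 0.02 0 0 0 1; 0.0005 0.001 0.05 0 0 0 1; 0.0005 0.001 0.08 0 0 0 1; 0.0005 0.001 0.095 0 0 0 1; 0.0005 0.001 0.105 0 0 0 1; 0.0005 0.001 0.11 0 0 0 1; 0.0005 0.001 0.113 0 0 0 1; 0.0005 0.001 0.115 0 0 0 1",
)

```text
time_s: 7.15
eef_pos: [0.5316, 0.0433, 0.145]
tcp_rot: [0.819, 0.574, 0.0, 0.0]
contact_force: [-0.8, 0.0, -2.4]
width: 0.0349
```

```bash
python3 -c "
from h import *
state()"
```

```text
t 7.15 [0.5316 0.0433 0.145 ] yaw -19.97 tilt 0.05 F [-0.79  0.02 -2.39] T [-0.05  0.05 -0.03] w 0.0349 q [-0.75  0.31  0.66  2.01 -0.24  0.89 -0.31]
```

Request:
play_rows(
  series="0 -0.0005 0.002 0 0 0 1; 0 -0.0005 0.004 0 0 0 1; 0 -0.0005 0.006 0 0 0 1; 0 -0.0005 0.008 0 0 0 1",
)

```text
time_s: 7.55
eef_pos: [0.5307, 0.0437, 0.1365]
tcp_rot: [0.819, 0.574, 0.0, -0.0]
contact_force: [-0.2, -0.3, -2.6]
width: 0.0351
```

```bash
python3 -c "
from h import *
state()"
```

```text
t 7.55 [0.5307 0.0437 0.1365] yaw -19.94 tilt 0.01 F [-0.21 -0.28 -2.55] T [-0.08  0.07  0.05] w 0.0351 q [-0.74  0.32  0.65  2.02 -0.25  0.88 -0.3 ]
```

Request:
play_rows(
  series="0 0 0.001 0 0 0 1; 0 0 0.002 0 0 0 1; 0 0 0.003 0 0 0 1; 0 0 0.004 0 0 0 1; 0 0 0.0045 0 0 0 1; 0 0 0.0045 0 0 0 1",
)

```text
time_s: 8.15
eef_pos: [0.5308, 0.0436, 0.1324]
tcp_rot: [0.819, 0.574, 0.0, -0.0]
contact_force: [-2.8, -0.2, 5.7]
width: 0.0352
```

```bash
python3 -c "
from h import *
state()"
```

```text
t 8.15 [0.5308 0.0436 0.1324] yaw -19.95 tilt 0.01 F [-2.84 -0.17  5.72] T [-0.11  0.76  0.03] w 0.0352 q [-0.74  0.33  0.65  2.03 -0.26  0.87 -0.3 ]
```

Request:
play_rows(
  series="0 0 -0.0005 0 0 0 1; 0 0 -0.0005 0 0 0 0.6; 0 0 -0.0005 0 0 0 0.45; 0 0 -0.0005 0 0 0 0.45; 0 0 -0.02 0 0 0 0.45; 0 0 -0.06 0 0 0 0.45; 0 0 -0.11 0 0 0 0.45; 0 0 -0.155 0 0 0 0.45",
)

```text
time_s: 8.95
eef_pos: [0.5306, 0.0432, 0.2891]
tcp_rot: [0.819, 0.574, -0.0, 0.0]
contact_force: [0.3, 0.6, -0.4]
width: 0.0519
```

```bash
python3 -c "
from h import *
state()
o=get_obs(); im=capture('wrist'); cv2.imwrite('pics/w5.png',im); np.save('w5.npy',np.r_[o['eef_pos'],o['tcp_rot']])
cv2.imwrite('pics/s5.png',cv2.resize(capture('side')[100:260,200:360],None,fx=3.7,fy=3.7,interpolation=cv2.INTER_CUBIC))"
```

```text
t 8.95 [0.5306 0.0432 0.2891] yaw -19.99 tilt 0.02 F [ 0.29  0.65 -0.44] T [-0.02  0.05 -0.02] w 0.0519 q [-0.84  0.13  0.71  1.85 -0.09  1.19 -0.44]
```

View pics/w5.png

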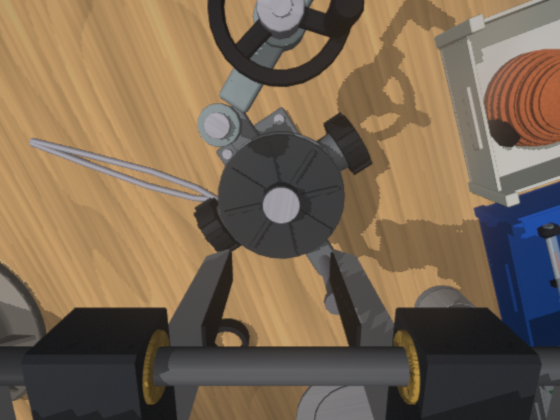

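View pics/s5.png

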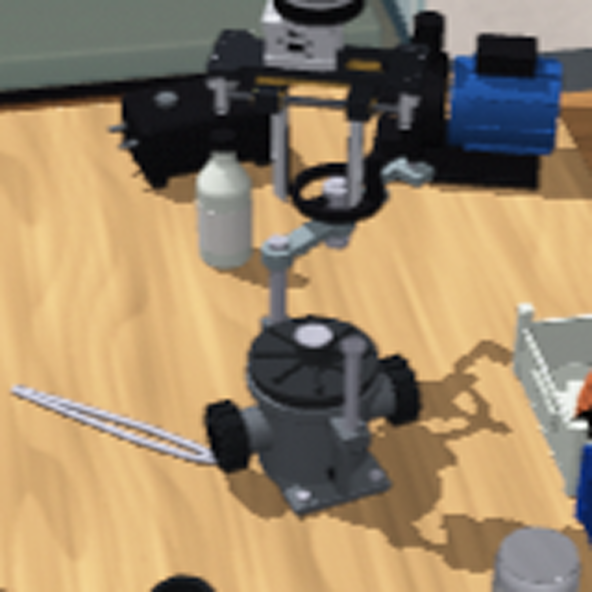

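```bash
python3 -c "
from h import *
rows([(.668,.245,.335,127)])"
```

```text
(0.668, 0.245, 0.335, 127) -> 235.5 58.1 -40.9 mm 0.53 0.31 -146.97
```

Request:
play_rows(
  series="0.01 0 -0.03 0 0 -8 0.45; 0.03 0 -0.046 0 0 -16 0.45; 0.05 0.01 -0.046 0 0 -24 0.45; 0.07 0.01 -0.046 0 0 -32 0.45; 0.09 0.02 -0.046 0 0 -40 0.45; 0.11 0.025 -0.046 0 0 -48 0.45; 0.13 0.03 -0.046 0 0 -56 0.45; 0.15 0.037 -0.046 0 0 -64 0.45",
)

```text
time_s: 9.85
eef_pos: [0.617, 0.1728, 0.3326]
tcp_rot: [0.388, 0.922, -0.0, -0.0]
contact_force: [0.5, -0.1, -1.3]
width: 0.0515
```

```bash
python3 -c "
from h import *
state();rows([(.668,.245,.335,127)])"
```

```text
t 9.85 [0.617  0.1728 0.3326] yaw 44.39 tilt 0.03 F [ 0.47 -0.07 -1.3 ] T [-0.02  0.02  0.  ] w 0.0515 q [-0.77  0.31  0.52  1.55 -0.16  1.33  0.54]
(0.668, 0.245, 0.335, 127) -> 15.9 86.9 -2.4 mm -0.01 -0.04 -82.61
```

Request:
play_rows(
  series="0.002 0.012 -0.002 0 0 -8.5 0.45; 0.004 0.024 -0.002 0 0 -17 0.45; 0.006 0.036 -0.002 0 0 -25.5 0.45; 0.009 0.048 -0.002 0 0 -34 0.45; 0.011 0.06 -0.002 0 0 -42.5 0.45; 0.013 0.072 -0.002 0 0 -51 0.45; 0.015 0.08 -0.002 0 0 -59 0.45; 0.016 0.087 -0.002 0 0 -67 0.45",
)

```text
time_s: 10.65
eef_pos: [0.6682, 0.2445, 0.3343]
tcp_rot: [-0.186, 0.983, -0.0, -0.0]
contact_force: [0.4, -0.5, 0.0]
width: 0.0518
```

Request:
play_rows(
  series="0 0 0 0 0 -8 0.45; 0 0 0 0 0 -15.5 0.45; 0 0 0 0 0 -15.5 0.45",
)

```text
time_s: 10.95
eef_pos: [0.6681, 0.2438, 0.3345]
tcp_rot: [-0.315, 0.949, 0.0, -0.0]
contact_force: [-0.5, 0.4, 0.5]
width: 0.0515
```

```bash
python3 -c "
from h import *
state()
o=get_obs(); im=capture('wrist'); cv2.imwrite('pics/w6.png',im); np.save('w6.npy',np.r_[o['eef_pos'],o['tcp_rot']])"
```

```text
t 10.95 [0.6681 0.2438 0.3345] yaw 126.68 tilt 0.04 F [-0.49  0.41  0.49] T [0.08 0.02 0.02] w 0.0515 q [-0.6   0.42  0.24  1.35 -0.1   1.38  1.85]
```

View pics/w6.png

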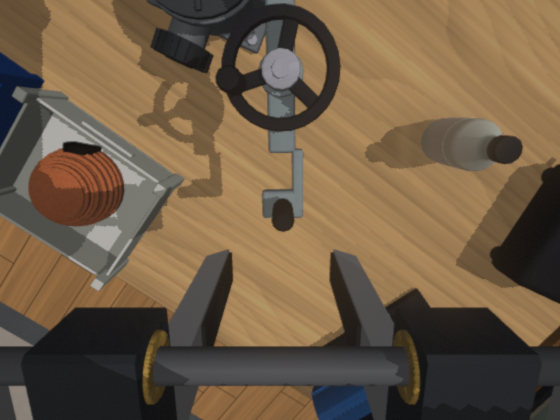

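```bash
python3 -c "
from h import *
k=watz('w6.npy',283.5,217,.247); h=watz('w6.npy',281,68,.218); hd=watz('w6.npy',229,79,.2635)
print(k,h,hd)
P=np.array([.512,.127])
for q in (k,h): d=q[:2]-P; print(np.hypot(*d),np.degrees(np.arctan2(d[1],d[0])))
d=k-h;print(np.hypot(*d[:2]),np.degrees(np.arctan2(d[1],d[0])),'hd',hd-h)
rows([(k[0],k[1],.206,127)])"
```

```text
[0.66511147 0.24393584 0.247     ] [0.57849746 0.17711887 0.218     ] [0.60836492 0.15726679 0.2635    ]
0.19265802299968499 37.37006123822494
0.08326952331678548 37.00518281510087
0.10939147350678445 37.64780835156622 hd [ 0.02986746 -0.01985208  0.0455    ]
(np.float64(0.6651114736143666), np.float64(0.2439358391331942), 0.206, 127) -> 2.3 1.9 128.6 mm 0.02 -0.03 -0.62
```

Request:
play_rows(
  series="0 0.001 0.03 0 0 0 0.45; 0 0.001 0.07 0 0 0 0.45; 0 0.001 0.1 0 0 0 0.45; 0 0.001 0.118 0 0 0 0.45; 0 0.001 0.127 0 0 0 0.55; 0 0.001 0.127 0 0 0 0.8; 0 0.001 0.127 0 0 0 1; 0 0.001 0.127 0 0 0 1",
  squeeze=15,
)

```text
time_s: 11.8
eef_pos: [0.6681, 0.245, 0.2095]
tcp_rot: [-0.313, 0.95, 0.0, 0.001]
contact_force: [-0.6, -0.3, 0.8]
width: 0.0235
```

```bash
python3 -c "
from h import *
state()"
```

```text
t 11.80 [0.6681 0.245  0.2095] yaw 126.51 tilt 0.11 F [-0.59 -0.35  0.77] T [0.09 0.05 0.02] w 0.0235 q [-0.59  0.49  0.22  1.52 -0.11  1.15  1.86]
```

Request:
play_rows(
  series="0 0 0 0 0 0 1; 0 0 0 0 0 0 1; 0 0 0 0 0 0 1",
)

```text
time_s: 12.1
eef_pos: [0.6679, 0.2451, 0.2093]
tcp_rot: [-0.314, 0.95, 0.0, 0.001]
contact_force: [-1.2, 0.6, 7.4]
width: 0.0174
```

Run:
```python
from h import *
state()
# arc waypoints about pivot, measured from current
o=get_obs(); P=np.array([.512,.127]); p=o['eef_pos']; M=R.from_quat(o['tcp_rot']).as_matrix()
d=p[:2]-P; r=np.hypot(*d); a0=np.arctan2(d[1],d[0]); print(r,np.degrees(a0))
for k in range(1,15):
    da=-np.radians(8*k); q=np.r_[P+.197*np.array([np.cos(a0+da),np.sin(a0+da)]),p[2]]
    print(8*k,(M.T@(q-p)*1000).round(1))
```

```text
t 12.10 [0.6679 0.2451 0.2093] yaw 126.54 tilt 0.10 F [-1.15  0.6   7.38] T [ 0.23  0.31 -0.02] w 0.0174 q [-0.59  0.49  0.22  1.52 -0.11  1.15  1.86]
0.19559328844294066 37.14213907485712
8 [  0.2 -27.4   0. ]
16 [  5.7 -54.4  -0. ]
24 [ 14.8 -80.3  -0. ]
32 [  27.4 -104.7   -0. ]
40 [ 4.340e+01 -1.271e+02 -1.000e-01]
48 [ 6.220e+01 -1.471e+02 -1.000e-01]
56 [ 8.370e+01 -1.642e+02 -1.000e-01]
64 [ 107.4 -178.2   -0.2]
72 [ 132.7 -188.8   -0.2]
80 [ 159.3 -195.7   -0.3]
88 [ 186.6 -198.8   -0.3]
96 [ 214.1 -198.2   -0.3]
104 [ 241.2 -193.7   -0.4]
112 [ 267.5 -185.5   -0.4]
```

Request:
play_rows(
  series="0.0005 -0.0135 0 0 0 4 1; 0.0016 -0.0275 0 0 0 8 1; 0.004 -0.041 0 0 0 12 1; 0.007 -0.0545 0 0 0 16 1; 0.011 -0.0675 0 0 0 20 1; 0.016 -0.0805 0 0 0 24 1; 0.022 -0.0925 0 0 0 28 1; 0.0285 -0.1045 0 0 0 32 1",
)

```text
time_s: 12.9
eef_pos: [0.7075, 0.1457, 0.2093]
tcp_rot: [-0.039, 0.999, 0.001, 0.001]
contact_force: [-1.3, 7.1, 5.3]
width: 0.0178
```

```bash
cat >> h.py <<'E'
def arc(P=(.512,.127),r=None,st=4,n=8):
    state()
    o=get_obs(); P=np.array(P); p=o['eef_pos']; M=R.from_quat(o['tcp_rot']).as_matrix()
    d=p[:2]-P; rr=np.hypot(*d); a0=np.arctan2(d[1],d[0]); r=rr if r is None else r
    F=o['contact_force'][:2]; u=d/rr; print('r %.4f ang %.2f'%(rr,np.degrees(a0)),'Frad %.2f Ftan(cw resist+) %.2f'%(F@u,F@np.array([-u[1],u[0]])))
    for k in range(1,n+1):
        da=-np.radians(st*k); q=np.r_[P+r*np.array([np.cos(a0+da),np.sin(a0+da)]),p[2]]
        print(st*k,(M.T@(q-p)*1000).round(1))
E
python3 -c "
from h import *
arc()"
```

```text
t 12.90 [0.7075 0.1457 0.2093] yaw 94.48 tilt 0.20 F [-1.3   7.14  5.28] T [1.73 0.23 0.05] w 0.0178 q [-0.54  0.52  0.36  1.5  -0.2   1.16  1.51]
r 0.1964 ang 5.47 Frad -0.61 Ftan(cw resist+) 7.23
4 [  0.2 -13.7  -0. ]
8 [  1.4 -27.4  -0.1]
12 [  3.6 -40.9  -0.1]
16 [  6.7 -54.3  -0.2]
20 [ 10.7 -67.4  -0.2]
24 [ 15.6 -80.2  -0.2]
28 [ 21.4 -92.6  -0.3]
32 [  28.  -104.6   -0.3]
```

Request:
play_rows(
  series="0.0005 -0.0135 0 0 0 4 1; 0.0015 -0.0275 0 0 0 8 1; 0.0037 -0.041 0 0 0 12 1; 0.0068 -0.0545 0 0 0 16 1; 0.011 -0.0675 0 0 0 20 1; 0.016 -0.0805 0 0 0 24 1; 0.022 -0.0925 0 0 0 28 1; 0.0285 -0.1045 0 0 0 32 1",
)

```text
time_s: 13.7
eef_pos: [0.6884, 0.0382, 0.2093]
tcp_rot: [0.238, 0.971, 0.001, 0.002]
contact_force: [6.8, 4.5, 1.7]
width: 0.0168
```

```bash
python3 -c "
from h import *
arc()"
```

```text
t 13.70 [0.6884 0.0382 0.2093] yaw 62.44 tilt 0.26 F [6.76 4.47 1.73] T [ 1.19 -1.57  0.01] w 0.0168 q [-0.51  0.48  0.51  1.59 -0.25  1.13  1.15]
r 0.1975 ang -26.72 Frad 4.03 Ftan(cw resist+) 7.03
4 [  0.3 -13.8  -0. ]
8 [  1.5 -27.5  -0.1]
12 [  3.7 -41.1  -0.1]
16 [  6.8 -54.5  -0.2]
20 [ 10.9 -67.7  -0.3]
24 [ 15.9 -80.6  -0.3]
28 [ 21.7 -93.   -0.4]
32 [  28.5 -105.1   -0.4]
```

Request:
play_rows(
  series="-0.0005 -0.0135 0 0 0 4 1; 0.0005 -0.0275 0 0 0 8 1; 0.0027 -0.041 0 0 0 12 1; 0.0058 -0.0545 0 0 0 16 1; 0.01 -0.0675 0 0 0 20 1; 0.015 -0.0805 0 0 0 24 1; 0.021 -0.0925 0 0 0 28 1; 0.0275 -0.1045 0 0 0 32 1",
)

```text
time_s: 14.5
eef_pos: [0.6155, -0.0423, 0.2092]
tcp_rot: [0.497, 0.868, 0.001, 0.002]
contact_force: [7.3, 4.4, 4.2]
width: 0.0174
```

```bash
python3 -c "
from h import *
arc()"
```

```text
t 14.50 [ 0.6155 -0.0423  0.2092] yaw 30.42 tilt 0.23 F [7.3  4.36 4.2 ] T [ 0.94 -1.38  0.07] w 0.0174 q [-0.55  0.38  0.67  1.77 -0.27  1.08  0.75]
r 0.1984 ang -58.55 Frad 0.09 Ftan(cw resist+) 8.50
4 [  0.2 -13.8  -0.1]
8 [  1.4 -27.6  -0.1]
12 [  3.6 -41.3  -0.2]
16 [  6.7 -54.8  -0.2]
20 [ 10.7 -68.1  -0.3]
24 [ 15.7 -81.   -0.3]
28 [ 21.6 -93.5  -0.4]
32 [  28.3 -105.7   -0.4]
```

Next, 12° more at the same rate, then slower.

Request:
play_rows(
  series="0.0003 -0.0138 0 0 0 4 1; 0.0015 -0.0275 0 0 0 8 1; 0.0027 -0.0345 0 0 0 10 1; 0.0037 -0.041 0 0 0 12 1",
)

```text
time_s: 14.9
eef_pos: [0.5783, -0.0602, 0.2092]
tcp_rot: [0.584, 0.811, 0.001, 0.002]
contact_force: [8.3, 2.9, 2.3]
width: 0.0173
```

```bash
python3 -c "
from h import *
arc(st=1.5)"
```

```text
t 14.90 [ 0.5783 -0.0602  0.2092] yaw 18.47 tilt 0.23 F [8.33 2.92 2.35] T [ 0.19 -1.67  0.04] w 0.0173 q [-0.6   0.33  0.74  1.85 -0.25  1.05  0.56]
r 0.1986 ang -70.49 Frad 0.03 Ftan(cw resist+) 8.82
1.5 [-0.  -5.2 -0. ]
3.0 [  0.1 -10.4  -0. ]
4.5 [  0.3 -15.6  -0.1]
6.0 [  0.7 -20.8  -0.1]
7.5 [  1.2 -26.   -0.1]
9.0 [  1.9 -31.1  -0.1]
10.5 [  2.7 -36.3  -0.1]
12.0 [  3.6 -41.4  -0.2]
```

Request:
play_rows(
  series="0 -0.005 0 0 0 1.5 1; 0.0001 -0.0105 0 0 0 3 1; 0.0003 -0.0155 0 0 0 4.5 1; 0.0004 -0.018 0 0 0 5.2 1",
)

```text
time_s: 15.3
eef_pos: [0.5612, -0.0656, 0.2092]
tcp_rot: [0.62, 0.784, 0.001, 0.001]
contact_force: [8.0, 0.2, 1.5]
width: 0.0173
```

```bash
python3 -c "
from h import *
arc(st=.7)"
```

```text
t 15.30 [ 0.5612 -0.0656  0.2092] yaw 13.30 tilt 0.22 F [7.98 0.23 1.51] T [ 0.09 -1.68 -0.  ] w 0.0173 q [-0.63  0.3   0.77  1.89 -0.24  1.04  0.48]
r 0.1987 ang -75.67 Frad 1.75 Ftan(cw resist+) 7.79
0.7 [-0.  -2.4 -0. ]
1.4 [-0.  -4.9 -0. ]
2.0999999999999996 [ 0.  -7.3 -0. ]
2.8 [ 0.1 -9.7 -0. ]
3.5 [  0.2 -12.1  -0. ]
4.199999999999999 [  0.3 -14.6  -0.1]
4.8999999999999995 [  0.4 -17.   -0.1]
5.6 [  0.6 -19.4  -0.1]
```

Request:
play_rows(
  series="-0.0003 -0.0025 0 0 0 0.7 1; -0.0003 -0.005 0 0 0 1.4 1; -0.0003 -0.007 0 0 0 2 1",
)

```text
time_s: 15.6
eef_pos: [0.5558, -0.0669, 0.2094]
tcp_rot: [0.634, 0.774, 0.002, 0.002]
contact_force: [25.1, 4.8, -11.9]
width: 0.0175
```

```bash
python3 -c "
from h import *
arc(st=.7,n=1)"
```

```text
t 15.60 [ 0.5558 -0.0669  0.2094] yaw 11.36 tilt 0.35 F [ 25.09   4.82 -11.93] T [ 0.84 -5.38  0.09] w 0.0175 q [-0.64  0.29  0.78  1.9  -0.24  1.04  0.44]
r 0.1987 ang -77.28 Frad 0.83 Ftan(cw resist+) 25.54
0.7 [-0.  -2.4 -0. ]
```

Hit the stop at -77.3°, as predicted. Releasing and rising.

Request:
play_rows(
  series="0 0.0003 0 0 0 0 1; 0 0.0003 0 0 0 0 0.7; 0 0.001 0 0 0 0 0.6; 0 0.001 0 0 0 0 0.6; 0 0.001 -0.02 0 0 0 0.6; 0 0.001 -0.06 0 0 0 0.6; 0 0.001 -0.1 0 0 0 0.6; 0.03 -0.01 -0.12 0 0 0 0.6",
)

```text
time_s: 16.4
eef_pos: [0.5385, -0.043, 0.331]
tcp_rot: [0.636, 0.772, 0.0, 0.002]
contact_force: [-0.7, 0.8, 0.1]
width: 0.0377
```

```bash
python3 -c "
from h import *
state(); rows([(.45,.05,.335,10)])"
```

```text
t 16.40 [ 0.5385 -0.043   0.331 ] yaw 11.07 tilt 0.19 F [-0.68  0.79  0.14] T [0.04 0.06 0.02] w 0.0377 q [-0.77  0.12  0.81  1.78 -0.09  1.28  0.26]
(0.45, 0.05, 0.335, 10) -> 108.3 -69.0 -4.4 mm 0.16 0.11 1.07
```

Request:
play_rows(
  series="0.03 -0.02 -0.003 0 0 4 0.6; 0.05 -0.03 -0.003 0 0 8 0.6; 0.06 -0.04 -0.003 0 0 10 0.6; 0.06 -0.05 -0.003 0 0 11 0.6; 0.06 -0.05 -0.003 0 0 11 0.6",
)

```text
time_s: 16.9
eef_pos: [0.4756, 0.0088, 0.3312]
tcp_rot: [0.705, 0.709, 0.0, -0.0]
contact_force: [0.3, 0.4, 0.1]
width: 0.0376
```

```bash
python3 -c "
from h import *
state()
o=get_obs(); im=capture('wrist'); cv2.imwrite('pics/w7.png',im); np.save('w7.npy',np.r_[o['eef_pos'],o['tcp_rot']])
cv2.imwrite('pics/s7.png',cv2.resize(capture('side')[100:260,200:360],None,fx=3.7,fy=3.7,interpolation=cv2.INTER_CUBIC))"
```

```text
t 16.90 [0.4756 0.0088 0.3312] yaw 0.36 tilt 0.07 F [0.27 0.39 0.07] T [-0.03  0.13  0.02] w 0.0376 q [-0.91 -0.05  0.74  1.9   0.04  1.28 -0.17]
```

View pics/w7.png

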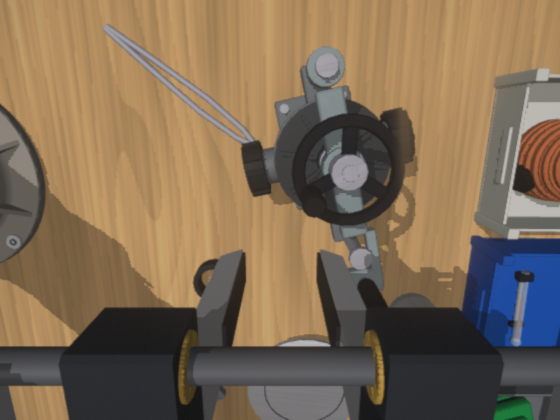

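View pics/s7.png

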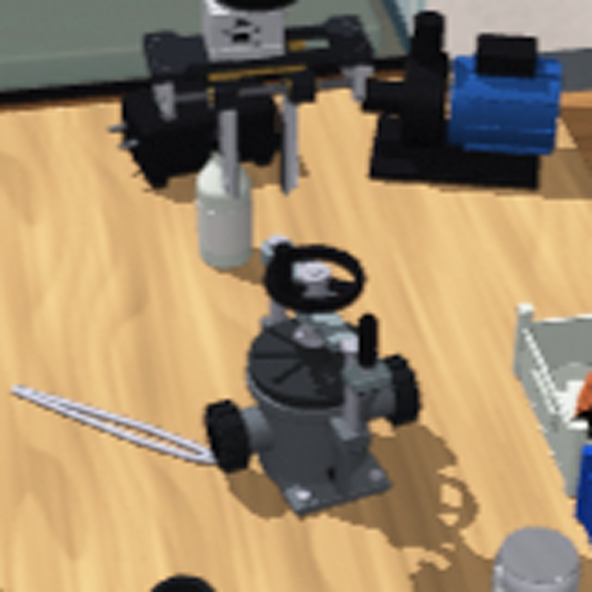

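```bash
python3 -c "
from h import *
a=cv2.imread('pics/w7.png');cv2.imwrite('pics/w7z.png',cv2.resize(a[100:300,280:420],None,fx=3,fy=3,interpolation=cv2.INTER_CUBIC))
h=watz('w7.npy',349,171,.218); hd=watz('w7.npy',313,200,.2635); st=watz('w7.npy',361,259,.199); pv=watz('w7.npy',326,65,.19)
print(h,hd,st,pv); d=hd-h; print(np.hypot(*d[:2]),np.degrees(np.arctan2(d[1],d[0])))
rows([(hd[0],hd[1],.28,0),(hd[0],hd[1],.228,0)])"
```

```text
[0.53088588 0.04366981 0.218     ] [0.49837279 0.02972498 0.2635    ] [ 0.54995017 -0.03988724  0.199     ] [0.51244914 0.12686396 0.19      ]
0.03537737674641266 -156.7855644437872
(np.float64(0.4983727924968101), np.float64(0.02972498431197284), 0.28, 0) -> 20.8 21.8 51.2 mm 0.02 -0.03 0.38
(np.float64(0.4983727924968101), np.float64(0.02972498431197284), 0.228, 0) -> 20.8 21.8 103.2 mm 0.02 -0.03 0.38
```

View pics/w7z.png

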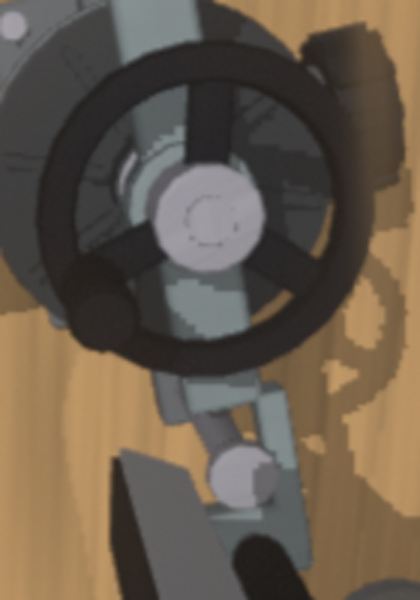

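Request:
play_rows(
  series="0.0185 0.0237 0.02 0 0 0 0.6; 0.0185 0.0237 0.04 0 0 0 0.6; 0.0185 0.0237 0.065 0 0 0 0.6; 0.0185 0.0237 0.085 0 0 0 0.6; 0.0185 0.0237 0.097 0 0 0 0.6; 0.0185 0.0237 0.104 0 0 0 0.7; 0.0185 0.0237 0.104 0 0 0 0.7",
  squeeze=20,
)

```text
time_s: 17.7
eef_pos: [0.5001, 0.0273, 0.2267]
tcp_rot: [0.705, 0.709, -0.001, 0.0]
contact_force: [0.3, -0.4, 1.4]
width: 0.0285
```

```bash
python3 -c "
from h import *
state()
o=get_obs(); im=capture('wrist'); cv2.imwrite('pics/w8.png',im); np.save('w8.npy',np.r_[o['eef_pos'],o['tcp_rot']])"
```

```text
t 17.70 [0.5001 0.0273 0.2267] yaw 0.34 tilt 0.06 F [ 0.25 -0.43  1.39] T [-0.04  0.05 -0.  ] w 0.0285 q [-0.87  0.13  0.77  2.   -0.1   1.05 -0.05]
```

View pics/w8.png

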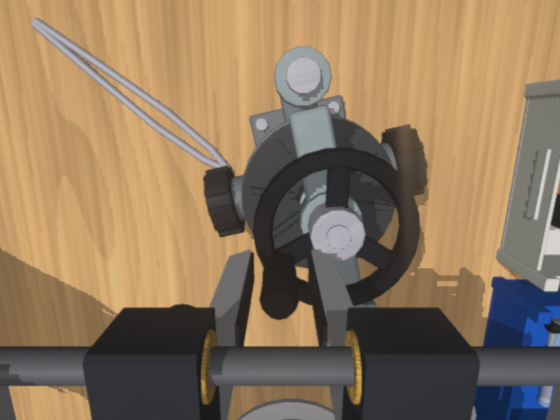

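```bash
python3 -c "
from h import *
p=watz('w8.npy',279.5,300,.2635);a=np.load('w8.npy');print(p,R.from_quat(a[3:]).as_matrix().T@(p-a[:3])); print(watz('w8.npy',337,233,.221))"
```

```text
[0.5001038  0.02728615 0.2635    ] [-6.05735074e-05 -2.73102119e-05 -3.68054423e-02]
[0.53052207 0.04416515 0.221     ]
```

Request:
play_rows(
  series="0 0 0 0 0 0 0.8; 0 0 0 0 0 0 1; 0 0 0 0 0 0 1; 0 0 0 0 0 0 1; 0 0 0 0 0 0 1",
  squeeze=20,
)

```text
time_s: 18.25
eef_pos: [0.4997, 0.0276, 0.2278]
tcp_rot: [0.705, 0.709, 0.0, -0.0]
contact_force: [-5.3, -0.7, 6.3]
width: 0.0175
```

```bash
python3 -c "
from h import *
arc(P=(.531,.0438),st=10)"
```

```text
t 18.25 [0.4997 0.0276 0.2278] yaw 0.36 tilt 0.06 F [-5.35 -0.73  6.31] T [-0.22  1.58 -0.05] w 0.0175 q [-0.87  0.13  0.77  2.   -0.1   1.05 -0.05]
r 0.0352 ang -152.64 Frad 5.09 Ftan(cw resist+) -1.81
10 [ 5.7 -2.3  0. ]
20 [11.7 -3.6  0. ]
30 [17.8 -3.8  0. ]
40 [23.9 -2.9  0. ]
50 [29.8 -1.   0. ]
60 [35.2  1.8  0. ]
70 [40.   5.6  0. ]
80 [44.1 10.2  0. ]
```

```bash
cat >> h.py <<'E'
import json,os
C=np.array([.531,.0438])
def wind(last=None,st=3,n=8,r=.0357,log=True):
    """last: typed (x,y) mm of last row of the previous call"""
    f='cmd.json'; o=get_obs(); M=R.from_quat(o['tcp_rot']).as_matrix()
    c=json.load(open(f)) if os.path.exists(f) else dict(p=[.5001,.0273],yaw=.35,log=[])
    Mc=Rd(c['yaw'])[:2,:2]
    if last is not None: c['p']=list(np.array(c['p'])+Mc@(np.array(last)/1000))
    p=np.array(c['p']); d=o['eef_pos'][:2]-C; u=d/np.hypot(*d); t=np.array([-u[1],u[0]]); F=o['contact_force']
    dc=p-C; ac=np.arctan2(dc[1],dc[0]); am=np.arctan2(d[1],d[0])
    rc=np.hypot(*dc)
    c['log'].append([o['time_s'],float(am),float(F[:2]@u),float(F[:2]@t),float(F[2]),o['width']])
    json.dump(c,open(f,'w'))
    L=np.array(c['log']); L[:,1]=np.unwrap(L[:,1]); L[:,1]-=L[0,1]
    print('cmd ang %.1f r %.4f meas ang %.1f r %.4f'%(np.degrees(ac),rc,np.degrees(am),np.hypot(*d)))
    for l in L[-6:]: print('t %.2f turn %.3f Frad %.2f Ftan %.2f Fz %.2f w %.4f'%tuple(l*np.array([1,-1,1,1,1,1])))
    for k in range(1,n+1):
        a=ac-np.radians(st*k); rr=rc+(r-rc)*min(1,k/4)
        print(st*k,(Mc.T@(C+rr*np.array([np.cos(a),np.sin(a)])-p)*1000).round(1))
E
python3 -c "
from h import *
wind()"
```

```text
cmd ang -151.9 r 0.0350 meas ang -152.6 r 0.0352
t 18.25 turn -0.000 Frad 5.09 Ftan -1.81 Fz 6.31 w 0.0175
3 [ 1.6 -1. ]
6 [ 3.2 -1.8]
9 [ 4.9 -2.6]
12 [ 6.6 -3.4]
15 [ 8.4 -3.8]
18 [10.3 -4.2]
21 [12.1 -4.5]
24 [14.  -4.6]
```

Request:
play_rows(
  series="0.0016 -0.001 0 0 0 0 1; 0.0032 -0.0018 0 0 0 0 1; 0.0049 -0.0026 0 0 0 0 1; 0.0066 -0.0034 0 0 0 0 1; 0.0084 -0.0038 0 0 0 0 1; 0.0103 -0.0042 0 0 0 0 1; 0.0121 -0.0045 0 0 0 0 1; 0.014 -0.0046 0 0 0 0 1",
)

```text
time_s: 19.05
eef_pos: [0.4954, 0.04, 0.2278]
tcp_rot: [0.705, 0.709, -0.0, 0.0]
contact_force: [-4.9, -9.6, 6.1]
width: 0.0175
```

```bash
python3 -c "
from h import *
wind((14,-4.6))"
```

```text
cmd ang -175.9 r 0.0357 meas ang -173.9 r 0.0358
t 18.25 turn -0.000 Frad 5.09 Ftan -1.81 Fz 6.31 w 0.0175
t 19.05 turn 0.371 Frad 5.88 Ftan 9.00 Fz 6.09 w 0.0175
3 [ 1.9 -0.1]
6 [ 3.7 -0.1]
9 [5.6 0.1]
12 [7.5 0.3]
15 [9.3 0.6]
18 [11.1  1. ]
21 [12.9  1.5]
24 [14.7  2.1]
```

Request:
play_rows(
  series="0.0019 -0.0002 0 0 0 0 1; 0.0037 -0.0003 0 0 0 0 1; 0.0056 -0.0003 0 0 0 0 1; 0.0075 -0.0002 0 0 0 0 1; 0.0093 0.0001 0 0 0 0 1; 0.0111 0.0005 0 0 0 0 1; 0.013 0.001 0 0 0 0 1; 0.0149 0.0016 0 0 0 0 1",
)

```text
time_s: 19.85
eef_pos: [0.4963, 0.0553, 0.2277]
tcp_rot: [0.705, 0.709, -0.001, -0.0]
contact_force: [-8.0, -7.8, 9.1]
width: 0.0174
```

```bash
python3 -c "
from h import *
wind((14.9,1.6),r=.0362,n=6)"
```

```text
cmd ang 160.0 r 0.0363 meas ang 161.6 r 0.0365
t 18.25 turn -0.000 Frad 5.09 Ftan -1.81 Fz 6.31 w 0.0175
t 19.05 turn 0.371 Frad 5.88 Ftan 9.00 Fz 6.09 w 0.0175
t 19.85 turn 0.798 Frad 5.16 Ftan 9.89 Fz 9.15 w 0.0174
3 [1.8 0.7]
6 [3.5 1.5]
9 [5.1 2.4]
12 [6.8 3.4]
15 [8.3 4.5]
18 [9.9 5.6]
```

```bash
sed -i 's/^C=np.array.*/C=np.array([.5304,.0440])/' h.py
python3 - <<'E'
import json
c=json.load(open('cmd.json')); c['log']=c['log'][:-1]; json.dump(c,open('cmd.json','w'))
E
python3 -c "
from h import *
wind(r=.0362,n=6)"
```

```text
cmd ang 160.0 r 0.0356 meas ang 161.6 r 0.0359
t 18.25 turn -0.000 Frad 5.09 Ftan -1.81 Fz 6.31 w 0.0175
t 19.05 turn 0.371 Frad 5.88 Ftan 9.00 Fz 6.09 w 0.0175
t 19.85 turn 0.798 Frad 5.16 Ftan 9.89 Fz 9.15 w 0.0174
3 [1.8 0.6]
6 [3.6 1.2]
9 [5.3 2. ]
12 [7.  2.8]
15 [8.6 3.9]
18 [10.1  5. ]
```

Request:
play_rows(
  series="0.0018 0.0006 0 0 0 0 1; 0.0036 0.0012 0 0 0 0 1; 0.0053 0.002 0 0 0 0 1; 0.007 0.0028 0 0 0 0 1",
)

```text
time_s: 20.25
eef_pos: [0.4992, 0.0626, 0.2277]
tcp_rot: [0.705, 0.709, -0.0, -0.0]
contact_force: [-6.8, -6.4, 8.1]
width: 0.0176
```

```bash
python3 -c "
from h import *
wind((7,2.8),r=.0362,n=4)"
```

```text
cmd ang 148.0 r 0.0362 meas ang 149.3 r 0.0363
t 18.25 turn -0.000 Frad 5.09 Ftan -1.81 Fz 6.31 w 0.0175
t 19.05 turn 0.371 Frad 5.88 Ftan 9.00 Fz 6.09 w 0.0175
t 19.85 turn 0.798 Frad 5.16 Ftan 9.89 Fz 9.15 w 0.0174
t 20.25 turn 1.014 Frad 2.55 Ftan 8.99 Fz 8.09 w 0.0176
3 [1.6 1.1]
6 [3.1 2.2]
9 [4.5 3.4]
12 [5.9 4.7]
```

Request:
play_rows(
  series="0.0016 0.0011 0 0 0 0 1; 0.0031 0.0022 0 0 0 0 1; 0.0045 0.0034 0 0 0 0 1; 0.0059 0.0047 0 0 0 0 1",
)

```text
time_s: 20.65
eef_pos: [0.5036, 0.0689, 0.2277]
tcp_rot: [0.705, 0.709, -0.0, -0.001]
contact_force: [-9.1, -3.7, 10.5]
width: 0.0178
```

```bash
python3 -c "
from h import *
wind((5.9,4.7),r=.0362,n=4)"
```

```text
cmd ang 136.0 r 0.0362 meas ang 137.1 r 0.0366
t 18.25 turn -0.000 Frad 5.09 Ftan -1.81 Fz 6.31 w 0.0175
t 19.05 turn 0.371 Frad 5.88 Ftan 9.00 Fz 6.09 w 0.0175
t 19.85 turn 0.798 Frad 5.16 Ftan 9.89 Fz 9.15 w 0.0174
t 20.25 turn 1.014 Frad 2.55 Ftan 8.99 Fz 8.09 w 0.0176
t 20.65 turn 1.225 Frad 4.20 Ftan 8.92 Fz 10.52 w 0.0178
3 [1.3 1.4]
6 [2.6 2.8]
9 [3.7 4.3]
12 [4.8 5.8]
```

Request:
play_rows(
  series="0.0013 0.0014 0 0 0 0 1; 0.0026 0.0028 0 0 0 0 1; 0.0037 0.0043 0 0 0 0 1; 0.0048 0.0058 0 0 0 0 1",
)

```text
time_s: 21.05
eef_pos: [0.5093, 0.0741, 0.2277]
tcp_rot: [0.705, 0.709, -0.0, -0.001]
contact_force: [-10.2, -1.8, 10.7]
width: 0.0177
```

```bash
python3 -c "
from h import *
wind((4.8,5.8),r=.0362,n=4)"
```

```text
cmd ang 124.1 r 0.0362 meas ang 125.0 r 0.0368
t 18.25 turn -0.000 Frad 5.09 Ftan -1.81 Fz 6.31 w 0.0175
t 19.05 turn 0.371 Frad 5.88 Ftan 9.00 Fz 6.09 w 0.0175
t 19.85 turn 0.798 Frad 5.16 Ftan 9.89 Fz 9.15 w 0.0174
t 20.25 turn 1.014 Frad 2.55 Ftan 8.99 Fz 8.09 w 0.0176
t 20.65 turn 1.225 Frad 4.20 Ftan 8.92 Fz 10.52 w 0.0178
t 21.05 turn 1.437 Frad 4.35 Ftan 9.42 Fz 10.73 w 0.0177
3 [1.  1.6]
6 [1.9 3.3]
9 [2.8 4.9]
12 [3.5 6.7]
```

Request:
play_rows(
  series="0.0011 0.0016 0 0 0 0 1; 0.0021 0.0032 0 0 0 0 1; 0.0031 0.0048 0 0 0 0 1; 0.0038 0.0065 0 0 0 0 1",
)

```text
time_s: 21.45
eef_pos: [0.5158, 0.0781, 0.2277]
tcp_rot: [0.705, 0.709, -0.0, -0.001]
contact_force: [-10.1, -0.5, 10.4]
width: 0.0177
```

```bash
python3 -c "
from h import *
wind((3.8,6.5),r=.0366,n=4)"
```

```text
cmd ang 112.2 r 0.0365 meas ang 113.1 r 0.0371
t 19.05 turn 0.371 Frad 5.88 Ftan 9.00 Fz 6.09 w 0.0175
t 19.85 turn 0.798 Frad 5.16 Ftan 9.89 Fz 9.15 w 0.0174
t 20.25 turn 1.014 Frad 2.55 Ftan 8.99 Fz 8.09 w 0.0176
t 20.65 turn 1.225 Frad 4.20 Ftan 8.92 Fz 10.52 w 0.0178
t 21.05 turn 1.437 Frad 4.35 Ftan 9.42 Fz 10.73 w 0.0177
t 21.45 turn 1.644 Frad 3.47 Ftan 9.45 Fz 10.36 w 0.0177
3 [0.7 1.8]
6 [1.3 3.6]
9 [1.8 5.5]
12 [2.2 7.3]
```

Request:
play_rows(
  series="0.0008 0.0018 0 0 0 0 1; 0.0015 0.0036 0 0 0 0 1; 0.0021 0.0055 0 0 0 0 1; 0.0025 0.0073 0 0 0 0 1",
)

```text
time_s: 21.85
eef_pos: [0.5232, 0.0806, 0.2277]
tcp_rot: [0.705, 0.709, -0.0, -0.001]
contact_force: [-9.2, -2.3, 8.8]
width: 0.0177
```

```bash
python3 -c "
from h import *
wind((2.5,7.3),r=.0368,n=4)"
```

```text
cmd ang 100.2 r 0.0369 meas ang 101.1 r 0.0373
t 19.85 turn 0.798 Frad 5.16 Ftan 9.89 Fz 9.15 w 0.0174
t 20.25 turn 1.014 Frad 2.55 Ftan 8.99 Fz 8.09 w 0.0176
t 20.65 turn 1.225 Frad 4.20 Ftan 8.92 Fz 10.52 w 0.0178
t 21.05 turn 1.437 Frad 4.35 Ftan 9.42 Fz 10.73 w 0.0177
t 21.45 turn 1.644 Frad 3.47 Ftan 9.45 Fz 10.36 w 0.0177
t 21.85 turn 1.854 Frad -0.53 Ftan 9.45 Fz 8.81 w 0.0177
3 [0.2 1.9]
6 [0.4 3.8]
9 [0.4 5.8]
12 [0.4 7.7]
```

Request:
play_rows(
  series="0.0002 0.0019 0 0 0 0 1; 0.0004 0.0038 0 0 0 0 1; 0.0004 0.0058 0 0 0 0 1; 0.0004 0.0077 0 0 0 0 1",
)

```text
time_s: 22.25
eef_pos: [0.5309, 0.0814, 0.2277]
tcp_rot: [0.705, 0.709, -0.0, -0.001]
contact_force: [-8.9, 0.9, 8.4]
width: 0.0181
```

```bash
python3 -c "
from h import *
wind((.4,7.7),r=.0366,n=4)"
```

```text
cmd ang 88.2 r 0.0368 meas ang 89.3 r 0.0374
t 20.25 turn 1.014 Frad 2.55 Ftan 8.99 Fz 8.09 w 0.0176
t 20.65 turn 1.225 Frad 4.20 Ftan 8.92 Fz 10.52 w 0.0178
t 21.05 turn 1.437 Frad 4.35 Ftan 9.42 Fz 10.73 w 0.0177
t 21.45 turn 1.644 Frad 3.47 Ftan 9.45 Fz 10.36 w 0.0177
t 21.85 turn 1.854 Frad -0.53 Ftan 9.45 Fz 8.81 w 0.0177
t 22.25 turn 2.061 Frad 0.82 Ftan 8.88 Fz 8.43 w 0.0181
3 [-0.2  1.9]
6 [-0.5  3.8]
9 [-0.8  5.7]
12 [-1.3  7.6]
```

Request:
play_rows(
  series="-0.0002 0.0019 0 0 0 0 1; -0.0005 0.0038 0 0 0 0 1; -0.0008 0.0057 0 0 0 0 1; -0.0013 0.0076 0 0 0 0 1",
)

```text
time_s: 22.65
eef_pos: [0.5385, 0.0806, 0.2278]
tcp_rot: [0.705, 0.71, 0.0, -0.001]
contact_force: [-8.8, 3.5, 7.1]
width: 0.0174
```

```bash
python3 -c "
from h import *
wind((-1.3,7.6),r=.0366,n=4)"
```

```text
cmd ang 76.1 r 0.0366 meas ang 77.5 r 0.0375
t 20.65 turn 1.225 Frad 4.20 Ftan 8.92 Fz 10.52 w 0.0178
t 21.05 turn 1.437 Frad 4.35 Ftan 9.42 Fz 10.73 w 0.0177
t 21.45 turn 1.644 Frad 3.47 Ftan 9.45 Fz 10.36 w 0.0177
t 21.85 turn 1.854 Frad -0.53 Ftan 9.45 Fz 8.81 w 0.0177
t 22.25 turn 2.061 Frad 0.82 Ftan 8.88 Fz 8.43 w 0.0181
t 22.65 turn 2.267 Frad 1.50 Ftan 9.31 Fz 7.12 w 0.0174
3 [-0.5  1.8]
6 [-1.1  3.7]
9 [-1.9  5.4]
12 [-2.7  7.2]
```

Request:
play_rows(
  series="-0.0005 0.0018 0 0 0 0 1; -0.0011 0.0037 0 0 0 0 1; -0.0018 0.0055 0 0 0 0 1; -0.0026 0.0073 0 0 0 0 1",
)

```text
time_s: 23.05
eef_pos: [0.5457, 0.0782, 0.2278]
tcp_rot: [0.705, 0.71, 0.0, -0.001]
contact_force: [-9.1, 3.1, 9.1]
width: 0.0179
```

```bash
python3 -c "
from h import *
wind((-2.6,7.3),r=.0367,n=4)"
```

```text
cmd ang 64.0 r 0.0367 meas ang 65.8 r 0.0375
t 21.05 turn 1.437 Frad 4.35 Ftan 9.42 Fz 10.73 w 0.0177
t 21.45 turn 1.644 Frad 3.47 Ftan 9.45 Fz 10.36 w 0.0177
t 21.85 turn 1.854 Frad -0.53 Ftan 9.45 Fz 8.81 w 0.0177
t 22.25 turn 2.061 Frad 0.82 Ftan 8.88 Fz 8.43 w 0.0181
t 22.65 turn 2.267 Frad 1.50 Ftan 9.31 Fz 7.12 w 0.0174
t 23.05 turn 2.470 Frad -0.93 Ftan 9.60 Fz 9.14 w 0.0179
3 [-0.9  1.7]
6 [-1.9  3.3]
9 [-3.   4.9]
12 [-4.1  6.5]
```

Request:
play_rows(
  series="-0.0009 0.0017 0 0 0 0 1; -0.0019 0.0033 0 0 0 0 1; -0.003 0.0049 0 0 0 0 1; -0.0041 0.0065 0 0 0 0 1",
)

```text
time_s: 23.45
eef_pos: [0.5521, 0.0745, 0.2277]
tcp_rot: [0.705, 0.71, 0.0, -0.001]
contact_force: [-10.8, 4.9, 9.3]
width: 0.0177
```

```bash
python3 -c "
from h import *
wind((-4.1,6.5),r=.0367,n=4)"
```

```text
cmd ang 52.0 r 0.0367 meas ang 54.6 r 0.0374
t 21.45 turn 1.644 Frad 3.47 Ftan 9.45 Fz 10.36 w 0.0177
t 21.85 turn 1.854 Frad -0.53 Ftan 9.45 Fz 8.81 w 0.0177
t 22.25 turn 2.061 Frad 0.82 Ftan 8.88 Fz 8.43 w 0.0181
t 22.65 turn 2.267 Frad 1.50 Ftan 9.31 Fz 7.12 w 0.0174
t 23.05 turn 2.470 Frad -0.93 Ftan 9.60 Fz 9.14 w 0.0179
t 23.45 turn 2.667 Frad -2.30 Ftan 11.67 Fz 9.27 w 0.0177
3 [-1.2  1.5]
6 [-2.5  2.9]
9 [-3.9  4.2]
12 [-5.4  5.5]
```

Request:
play_rows(
  series="-0.0012 0.0015 0 0 0 0 1; -0.0025 0.0029 0 0 0 0 1",
)

```text
time_s: 23.65
eef_pos: [0.555, 0.0722, 0.2277]
tcp_rot: [0.704, 0.71, 0.0, -0.001]
contact_force: [-10.4, 6.8, 10.1]
width: 0.0175
```

```bash
python3 -c "
from h import *
wind((-2.5,2.9),r=.0367,n=4,st=2)"
```

```text
cmd ang 46.0 r 0.0368 meas ang 49.0 r 0.0374
t 21.85 turn 1.854 Frad -0.53 Ftan 9.45 Fz 8.81 w 0.0177
t 22.25 turn 2.061 Frad 0.82 Ftan 8.88 Fz 8.43 w 0.0181
t 22.65 turn 2.267 Frad 1.50 Ftan 9.31 Fz 7.12 w 0.0174
t 23.05 turn 2.470 Frad -0.93 Ftan 9.60 Fz 9.14 w 0.0179
t 23.45 turn 2.667 Frad -2.30 Ftan 11.67 Fz 9.27 w 0.0177
t 23.65 turn 2.765 Frad -1.70 Ftan 12.36 Fz 10.14 w 0.0175
2 [-0.9  0.9]
4 [-1.9  1.7]
6 [-2.9  2.6]
8 [-3.9  3.4]
```

Request:
play_rows(
  series="-0.0012 0.0011 0 0 0 0 1; -0.0024 0.0022 0 0 0 0 1",
)

```text
time_s: 23.85
eef_pos: [0.5572, 0.0701, 0.2278]
tcp_rot: [0.704, 0.71, 0.0, -0.002]
contact_force: [-11.6, 7.1, 10.9]
width: 0.0179
```

```bash
python3 -c "
from h import *
wind((-2.4,2.2),r=.0367,n=3,st=2)"
```

```text
cmd ang 40.9 r 0.0367 meas ang 44.2 r 0.0374
t 22.25 turn 2.061 Frad 0.82 Ftan 8.88 Fz 8.43 w 0.0181
t 22.65 turn 2.267 Frad 1.50 Ftan 9.31 Fz 7.12 w 0.0174
t 23.05 turn 2.470 Frad -0.93 Ftan 9.60 Fz 9.14 w 0.0179
t 23.45 turn 2.667 Frad -2.30 Ftan 11.67 Fz 9.27 w 0.0177
t 23.65 turn 2.765 Frad -1.70 Ftan 12.36 Fz 10.14 w 0.0175
t 23.85 turn 2.847 Frad -3.35 Ftan 13.21 Fz 10.92 w 0.0179
2 [-1.   0.8]
4 [-2.   1.6]
6 [-3.1  2.3]
```

Request:
play_rows(
  series="-0.0009 0.0007 0 0 0 0 1; -0.0018 0.0014 0 0 0 0 1",
)

```text
time_s: 24.05
eef_pos: [0.5585, 0.0685, 0.2278]
tcp_rot: [0.704, 0.71, 0.0, -0.002]
contact_force: [-11.3, 8.9, 9.9]
width: 0.0178
```

```bash
python3 -c "
from h import *
wind((-1.8,1.4),r=.0367,n=2,st=2)"
```

```text
cmd ang 37.4 r 0.0367 meas ang 41.0 r 0.0373
t 22.65 turn 2.267 Frad 1.50 Ftan 9.31 Fz 7.12 w 0.0174
t 23.05 turn 2.470 Frad -0.93 Ftan 9.60 Fz 9.14 w 0.0179
t 23.45 turn 2.667 Frad -2.30 Ftan 11.67 Fz 9.27 w 0.0177
t 23.65 turn 2.765 Frad -1.70 Ftan 12.36 Fz 10.14 w 0.0175
t 23.85 turn 2.847 Frad -3.35 Ftan 13.21 Fz 10.92 w 0.0179
t 24.05 turn 2.903 Frad -2.68 Ftan 14.18 Fz 9.92 w 0.0178
2 [-1.   0.8]
4 [-2.1  1.5]
```

Request:
play_rows(
  series="0 0 0 0 0 0 1; 0.0008 -0.0006 0 0 0 0 1; 0.0014 -0.0011 0 0 0 0 1; 0.0014 -0.0011 0 0 0 0 1",
)

```text
time_s: 24.45
eef_pos: [0.5585, 0.0685, 0.2278]
tcp_rot: [0.705, 0.709, 0.001, -0.0]
contact_force: [-4.2, 3.0, 8.8]
width: 0.0176
```

```bash
python3 -c "
from h import *
wind((1.4,-1.1),r=.0367,n=1,st=2)"
```

```text
cmd ang 40.1 r 0.0367 meas ang 41.0 r 0.0373
t 23.05 turn 2.470 Frad -0.93 Ftan 9.60 Fz 9.14 w 0.0179
t 23.45 turn 2.667 Frad -2.30 Ftan 11.67 Fz 9.27 w 0.0177
t 23.65 turn 2.765 Frad -1.70 Ftan 12.36 Fz 10.14 w 0.0175
t 23.85 turn 2.847 Frad -3.35 Ftan 13.21 Fz 10.92 w 0.0179
t 24.05 turn 2.903 Frad -2.68 Ftan 14.18 Fz 9.92 w 0.0178
t 24.45 turn 2.903 Frad -1.19 Ftan 4.99 Fz 8.77 w 0.0176
2 [-1.   0.8]
```

Request:
play_rows(
  series="0.0005 -0.0004 0 0 0 0 0.8; 0.0005 -0.0004 0 0 0 0 0.6; 0.0005 -0.0004 0 0 0 0 0.5; 0.0005 -0.0004 0 0 0 0 0.5; 0.0005 -0.0004 -0.02 0 0 0 0.5; 0.0005 -0.0004 -0.06 0 0 0 0.5; 0.0005 -0.0004 -0.11 0 0 0 0.5; 0.0005 -0.0004 -0.13 0 0 0 0.5",
)

```text
time_s: 25.25
eef_pos: [0.5591, 0.068, 0.3612]
tcp_rot: [0.705, 0.709, 0.002, 0.001]
contact_force: [-0.3, -0.3, -0.2]
width: 0.0469
```

Request:
play_rows(
  series="0.04 -0.03 -0.01 0 0 0 0.5; 0.08 -0.05 -0.02 0 0 0 0.5; 0.09 -0.06 -0.02 0 0 0 0.5; 0.09 -0.06 -0.02 0 0 0 0.5",
)

```text
time_s: 25.65
eef_pos: [0.4964, 0.1601, 0.3773]
tcp_rot: [0.704, 0.711, 0.0, -0.0]
contact_force: [0.9, 0.3, -0.2]
width: 0.0472
```

```bash
python3 -c "
from h import *
state()
o=get_obs(); t=capture('top'); s=capture('side')
cv2.imwrite('pics/t9.png',t)
cv2.imwrite('pics/s9.png',s); cv2.imwrite('pics/s9z.png',cv2.resize(s[130:250,230:350],None,fx=5,fy=5,interpolation=cv2.INTER_CUBIC))"
```

```text
t 25.65 [0.4964 0.1601 0.3773] yaw 0.57 tilt 0.05 F [ 0.94  0.28 -0.2 ] T [-0.1   0.06 -0.05] w 0.0472 q [-1.07  0.04  0.67  1.73 -0.03  1.37 -0.39]
```

View pics/t9.png

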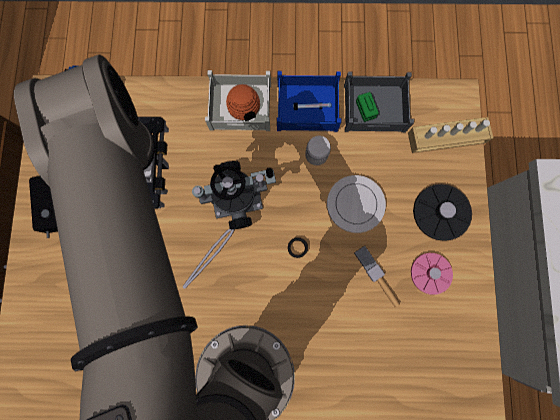

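View pics/s9z.png

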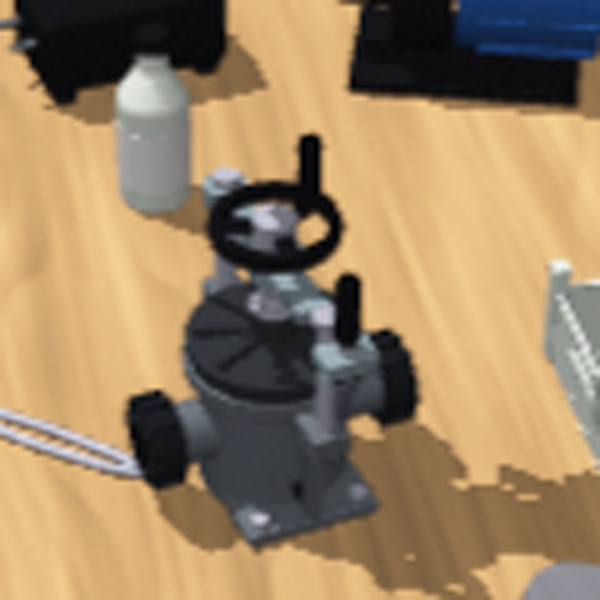

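Top picture: yoke bar across the lid with its end at the stud (262,172), and tin (318,150), nut (298,246), tweezers and brush unmoved. Side crop: foot down on the boss (268,303), lid flat and bottle in place. Handing in.

```bash
python3 -c "
from h import *
print(hand_in())"
```

```text
the job is handed in; nothing more can be done
None
```

The lid is on the pot, the yoke is home round the stud and the handwheel is wound firm. I handed the job in at about 26 s of the 72 s allowed; no verdict came back.

- **Lid:** I took the smaller black lid from the turntable. It met the gasket at the expected height (TCP at 132.4 mm, 132.6 predicted), and the pictures after release show it flat.
- **Yoke:** I led it by the knob to its stop. The force rose from about 8 N to 25 N at −77.3°, in line with the pivot-to-stud line measured in the pictures. It still showed closed in the last pictures.
- **Handwheel:** It ran free at about 9.3 N and bit at about 2.45 rad. I stopped at 2.90 rad with 14.2 N on the handle, 4.9 N above free running. That works out to roughly 68 to 75 N on the gasket, from the turn past the bite and from the handle force; the gasket force itself cannot be read directly. The wheel stayed put when I backed off the load.
- **Last checks:** The gripper is open and clear, with contact force about zero. The bottle, tin, nut, tweezers and brush look where they were. No check failed. The one disagreement was a radial force of up to 6 N on the handle, because my estimate of the wheel's centre was about 1 mm off; I corrected for it on the way round.

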